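Third hand: hold an angle cleat to the fence for tack welding

ROBOT

A 6-joint arm with a two-finger parallel gripper is mounted at the origin on the work surface. World frame = base frame: x ahead of the robot, y to its left, z up, the work surface at z = 0. Lengths are in m, angles in rad, forces in N, time in s.
With the tool pointing down it reaches from about 0.25 to 0.775 m from the base axis. Payload 4 kg.
Tool frame: the origin (TCP) lies on the centre line of the jaws, within the pads' length; the fingertips stand 8 mm ahead of it and the grasp point (between the pads) lies 11 mm behind it; z points along the fingers, y is the direction in which the jaws open and shut (so a half turn about z gives the same grasp; the last joint's range is limited). The gripper opens to 94 mm and grips with 3 to 60 N. Pads are 16 mm wide; open, the fingers measure 119 mm over their backs; the gripper's body (75 mm by 177 mm) begins 78 mm behind the grasp point.
Start: joints at [-1.413, 0.087, 1.371, -0, 1.684, -0.103], TCP at [0.142, -0.531, 0.214] pointing down, gripper open.
Joint ranges: [-3.1, 3.1], [-0.76, 2.03], [0.27, 2.55], [-1.08, 4.22], [0.17, 2.65], [-2.57, 2.57]. Speed limits (rad/s): [2.79, 2.79, 3.14, 3.14, 3.14, 3.14].

INTERFACE

Orientations are given as [roll, pitch, yaw] about the fixed x, y, z axes, in that order (R = Rz(yaw) Ry(pitch) Rx(roll)).
In Python, from bench import * gives the robot as it stands.
- The arm moves only by the tool step_arm, never from a script. Its argument "steps" is a list of rows, each an object of numbers: "jaw": the opening, from 0 (shut) to 1 (fully open); "tx", "ty", "tz": the shift along the tool's x, y, z in m; "ax", "ay", "az": the turn, a rotation vector about the tool's x, y, z in rad. In form: [{"jaw": .., "tx": .., "ty": .., "tz": .., "ax": .., "ay": .., "az": ..}, ...]. A call has 1 to 8 rows; each row is the pose to reach, as a shift and turn from the pose measured when the call began, along the tool's axes at that moment; what a row does not reach only later rows make up. A row lasts 1/10 s, in which the tool goes at most 50 mm and 8.59 degrees, less where a joint would pass 70% of its speed; a pose out of reach is approached as far as the arm can. A call with a gripper value outside its range is refused whole. The fingers move at their own pace and stop on an object; the grip force is fixed at half the most. Time passes only in rows, so rows that repeat a pose let the fingers close. It gives the time, the measured TCP pose, the force and the opening at its end, in the units of the state.
- get_obs(): the state, without advancing time (a new reading comes with each control period).
- snapshot(name): name is "scene" or "top" or "wrist"; returns (picture, depth): 480x640x3 uint8, red, green, blue; 480x640 float32, m along the optical axis (not along the pixel's ray), 0 where there is no reading.
- camera_model(name): a dict with "intrinsics" (3x3 intrinsics, pixels), "origin" and "orientation" of the camera in the world. Camera axes: x right, y down, z forward; pixel columns grow to the right and rows downward; lengths in m; the calibration is good to about 2 mm. A picture is of the moment at which its call begins: read the wrist's pose just before it. camera_model takes no time and is no camera call; for the wrist camera it gives the pose at the moment of the call.
- close_job(): hands the job in, once; it reports no verdict.
Trained networks look in the newest picture that a camera, given by its name, has taken for a name from the list of things; names that differ only in an ending like _2 or _b are one class to them, and where a whole thing is asked for, a point or a joint stands for the part that bears it (a point fixed in the world has none). Each returns a list of dicts, best first, with "confidence" (0 to 1); they miss things now and then, are a little off and sometimes report something else, mostly with a low value. They report only what shows in the picture. A call takes as long as a camera call. They do not tell look-alikes from the thing itself.
- silhouettes(camera, query): "pixels" (480x640 bool, what is visible of it) and "rect" ([left, top, right, bottom] in pixels, round what is visible of it).
The state is a dict: "time": time; "joint_positions": joint angles; "qvel": joint speeds; "joint_torque": joint torques, N m; "tool_pos": TCP position; "ee_rot": TCP orientation; "wrist_force": force on the tool from outside, world axes, zero at the start; "wrist_torque": the same for the moment, N m; "width": finger opening in m.
Only numpy, scipy, OpenCV 4.12 (cv2) and the standard library are available. Lean on these libraries where they do the work, as an engineer would, in place of code of your own. Each camera call takes 0.05 s, during which the arm holds its last target. There are 200 camera calls.

TASK

The base plate is clamped down against the fence and one of its two angle cleats is already tacked on. Pick up the loose cleat of the same size (not the longer offcut), set it flat on the plate inside the empty soapstone outline with its upright leg's back flush against the fence, and finish while still holding it there, pressed against the fence with a steady push of about 12 N (5 to 20 N) so that I can tack it. Bring it up to the fence gently, never with more than 45 N, and leave the offcut, chipping hammer and wire brush alone.

Things in the scene. Friction and masses are not known exactly. Their poses are not given: they have to be found in the camera images.
- cleat: the loose cleat: a 50 mm long piece sawn from 60 x 60 x 8 mm steel angle, about 0.35 kg, lying on the table with one leg flat (the foot) and the other upright. Origin at the heel: on the back face of the upright leg, at its bottom edge, mid-length. z up, y along its length, x from the back of the upright leg out along the foot. The upright leg spans x 0 to 8 mm, 50 mm in y, z 0 to 60 mm; the foot spans x 8 to 60 mm, z 0 to 8 mm
- offcut: a bystander: a longer, 100 mm piece of the same steel angle, about 0.7 kg, on the table beside the cleat; the two may lie in either order. Origin and axes as for the cleat
- baseplate: the fixed steel base plate, 120 x 340 x 10 mm, clamped on the table; its top is 10 mm above the table. Origin on the table, in the plane of the fence's face, mid-length; x points from the fence across the plate, away from the robot's side, y along the fence, z up. The plate spans x 0 to 120 mm and y -170 to 170 mm
- fence: the rigid fixed fence, a stop angle 300 mm long, butted to the robot's side of the plate. Same origin and axes as the base plate: its upright face is the plane x = 0, looking to +x; the upright spans x -12 to 0 mm and stands 35 mm above the table, 25 mm above the plate; behind it a foot 12 mm high (bolt heads to 19 mm) reaches x = -60 mm
- clamp: the fixed screw clamp that holds down the -y end of the plate. Same origin as the base plate; its post, arm and handle, up to 250 mm above the table, stand at x 50 to 90 mm, y -230 to -118 mm
- tacked: the cleat already tacked to the plate, exactly like the loose one, its back at the fence and its own soapstone lines showing round the foot; it fills one of the two places, which are 120 mm apart along the fence. Origin and axes as for the loose cleat
- outline: the empty place: a white soapstone outline of a cleat's foot (61 mm out from the fence, 52 mm wide inside the lines; the fence itself is the fourth side), drawn on top of the plate at the other of the two places. Its origin lies on the plate's top in the plane of the fence's face, axes as for the base plate: a cleat placed right has its origin and axes on these
- hammer: a bystander: chipping hammer, 180 mm long, lying on the table to the right of the fixture. Origin under its middle, x along the handle towards the head
- brush: a bystander: wire brush, 260 mm long, lying on the table beyond the plate. Origin under its middle, x along its length
Mind the look-alikes: they are no part of the job. Leave any blue look-alike of the cleat alone.

How it is judged:
By the outcome, as a careful person would: the job done as asked, in the order asked, and still so for the second after the job is handed in, while the arm keeps its last pose, push and grip.
It also fails if it takes over 54 s, if anything falls off the work surface, if the arm or the gripper's body presses on something with over 40 N, if the wrist force passes 120 N, or if a joint passes its speed limit or range.

## Working session

There is one attempt and no reset: what is moved stays moved. The work goes in short steps, Python scripts to look and compute and a tool call to move; the robot and the scene stay as the last step left them, time stands still between calls to the robot, and variables do not carry over. Pictures are saved under pics/ and viewed, about 8 in all and at most 12, crops included, and the job is handed in when it is done.

Besides the shell and the picture viewer there is one more tool, called after ">>>" as name([rows], argument=value, ...), one row to a line, values as JSON. step_arm: Moves the arm, as the interface text tells. Its arguments: {"type":"object","properties":{"steps":{"type":"array"}},"required":["steps"]}

```bash
mkdir -p pics; cat > h.py <<'E'
from bench import *
import numpy as np, cv2
def save(n,p,crop=None,scale=1):
    im=p[:,:,::-1]
    if crop: l,t,r,b=crop; im=im[t:b,l:r]
    if scale!=1: im=cv2.resize(im,None,fx=scale,fy=scale,interpolation=cv2.INTER_CUBIC)
    cv2.imwrite('pics/'+n+'.png',np.ascontiguousarray(im))
def Rm(c):
    o=np.array(c['orientation'],float)
    if o.shape==(3,3): return o
    from scipy.spatial.transform import Rotation as R
    return R.from_euler('xyz',o).as_matrix() if o.size==3 else R.from_quat(o).as_matrix()
def cloud(c,d):
    K=np.array(c['intrinsics']);v,u=np.mgrid[0:480,0:640]
    P=np.stack([(u-K[0,2])/K[0,0]*d,(v-K[1,2])/K[1,1]*d,d],-1)
    return P@Rm(c).T+np.array(c['origin'])
def onplane(c,uv,z):
    K=np.array(c['intrinsics']);uv=np.atleast_2d(uv)
    r=np.c_[(uv[:,0]-K[0,2])/K[0,0],(uv[:,1]-K[1,2])/K[1,1],np.ones(len(uv))]@Rm(c).T
    o=np.array(c['origin']);return o+r*((z-o[2])/r[:,2])[:,None]
def project(c,P):
    K=np.array(c['intrinsics']);q=(np.atleast_2d(P)-np.array(c['origin']))@Rm(c)
    q=q@K.T;return q[:,:2]/q[:,2:]
E
python3 - <<'E'
from h import *
print(get_obs())
for n in ['top','scene','wrist']:
    c=camera_model(n);print(n,c)
    p,d=snapshot(n);save(n+'0',p);np.savez('pics/'+n+'0',p=p,d=d)
    C=cloud(c,d)
    if n=='wrist': continue
    for q in ['cleat','offcut','tacked','outline','fence','baseplate','clamp','hammer','brush']:
        for s in silhouettes(n,q)[:3]:
            m=s['pixels']&(d>0);print(q,round(s['confidence'],2),s['rect'],np.round(np.median(C[m],0),3) if m.any() else '')
E
```

```text
{'time': 0.0, 'joint_positions': array([-1.41304916e+00,  8.79753706e-02,  1.37223682e+00, -2.96795878e-05,
        1.68357777e+00, -1.03118260e-01]), 'qvel': array([-0.00177536, -0.00031635,  0.00021129, -0.00030391,  0.00141034,
       -0.00059867]), 'joint_torque': array([ 1.67226308e-04, -3.40178132e+01, -3.02427292e+01,  7.19153392e-02,
        3.31026712e-02, -1.95020912e-04]), 'tool_pos': array([ 0.141748  , -0.53088126,  0.21230186]), 'ee_rot': array([-3.13940399e+00, -1.96838990e-04,  2.60861900e-01]), 'wrist_force': array([ 0.11733979,  0.13844926, -0.55270252]), 'wrist_torque': array([-0.06330409, -0.05444765, -0.00264459]), 'width': 0.09409571223447254}
top {'intrinsics': array([[502.45641737,   0.        , 316.80912569],
       [  0.        , 502.45641737, 234.17765712],
       [  0.        ,   0.        ,   1.        ]]), 'origin': array([ 0.48259881, -0.02167425,  1.24373639]), 'orientation': array([-3.05855969, -0.00470933, -1.59958315])}
cleat 0.97 [114.8, 323.9, 149.9, 353.6] [0.35  0.428 0.01 ]
cleat 0.78 [189.7, 307.1, 221.9, 341.4] [0.376 0.243 0.009]
cleat 0.72 
[... 1268 characters left out ...]
 0.019]
outline 0.48 [284.4, 212.9, 308.2, 230.8] [ 0.579 -0.091  0.012]
fence 0.55 [257.5, 179.9, 372.3, 235.0] [ 0.522 -0.069  0.016]
baseplate 0.96 [201.8, 145.9, 369.7, 280.4] [ 0.606 -0.085  0.012]
clamp 0.76 [200.7, 148.9, 251.1, 225.3] [ 0.647 -0.207  0.132]
hammer 0.85 [143.3, 108.0, 211.2, 162.3] [ 0.536 -0.486  0.019]
brush 0.8 [198.7, 257.2, 288.8, 346.2] [ 0.824 -0.047  0.034]
wrist {'intrinsics': array([[396.48953632,   0.        , 326.49766165],
       [  0.        , 396.48953632, 239.20720515],
       [  0.        ,   0.        ,   1.        ]]), 'origin': array([ 0.21331496, -0.51167732,  0.38346041]), 'orientation': array([ 2.88669112e+00, -1.18770730e-03, -1.31103700e+00])}
```

View pics/top0.png

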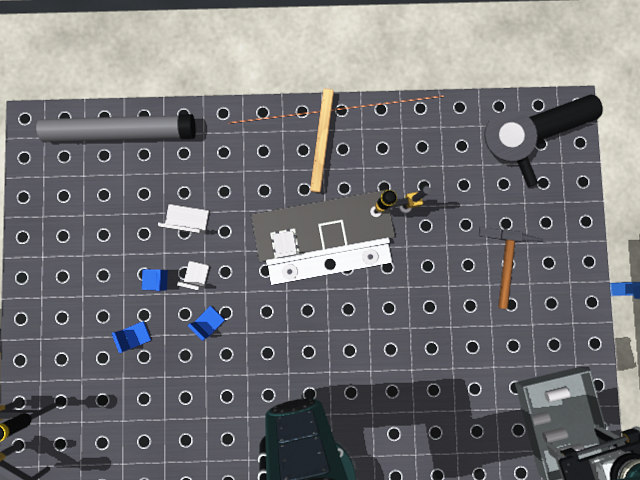

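View pics/scene0.png

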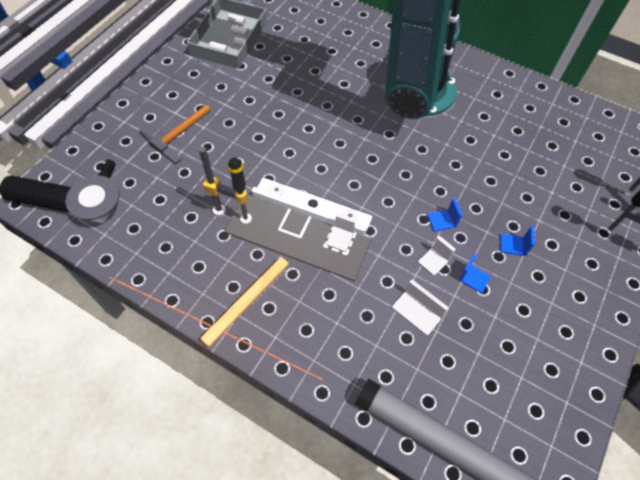

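The top view shows these candidates for the cleat:
- A white short piece at (195,275).
- Three blue look-alikes at (155,280), (207,323) and (131,337).
- The longer white offcut at (186,218).
- The white tacked cleat at (284,242).

I choose the white short one at (195,275), which is at (434,256) in the scene view. The empty outline is at (332,234).

```bash
python3 - <<'E'
from h import *
for n,boxes in [('top',{'cleat':(174,258,212,293),'off':(155,200,214,236),'tack':(266,226,302,262)}),('scene',{'cleat':(415,232,458,278),'off':(390,275,450,336),'tack':(320,208,358,256)})]:
    z=np.load('pics/%s0.npz'%n);p,d=z['p'],z['d'];c=camera_model(n);C=cloud(c,d)
    for k,(l,t,r,b) in boxes.items():
        Q=C[t:b,l:r].reshape(-1,3);w=p[t:b,l:r].reshape(-1,3).astype(int)
        m=(w.min(1)>120)&(w.max(1)-w.min(1)<40)&(Q[:,2]>0.004)
        Q=Q[m];rc=cv2.minAreaRect(Q[:,:2].astype(np.float32)*1000)
        hi=Q[Q[:,2]>(0.03 if k!='tack' else .04)]
        print(n,k,len(Q),'rect',np.round(rc[0],0),np.round(rc[1],0),round(rc[2],1),'hi',len(hi),np.round(hi.mean(0),3) if len(hi) else '',np.round(Q[:,2].max(),3),'lo',np.round(Q[Q[:,2]<.025].mean(0),3))
c=camera_model('top')
# outline corners, tack by eye; fence ends
print(np.round(onplane(c,[(322,221),(343,221),(319,246),(347,243)],.01),3))
print('fence top edge',np.round(onplane(c,[(267,262),(389,240),(271,284),(392,262)],.035),3))
print('plate',np.round(onplane(c,[(253,212),(391,192),(395,236),(260,262)],.01),3))
E
```

```text
top cleat 505 rect [469. 141.] [318.  75.] 81.6 hi 92 [0.469 0.273 0.071] 1.244 lo [0.498 0.268 0.008]
top off 921 rect [583. 162.] [410.  87.] 73.3 hi 144 [0.604 0.292 0.076] 1.244 lo [0.637 0.291 0.008]
top tack 818 rect [532.  48.] [142.  94.] 20.9 hi 78 [0.533 0.043 0.115] 1.244 lo [0.567 0.05  0.016]
scene cleat 572 rect [766. 303.] [717. 106.] 8.6 hi 120 [0.474 0.277 0.065] 1.125 lo [0.496 0.268 0.008]
scene off 1250 rect [819. 319.] [604. 141.] 10.4 hi 246 [0.617 0.298 0.08 ] 1.125 lo [0.634 0.291 0.008]
scene tack 1775 rect [796. 173.] [708.  93.] 29.0 hi 197 [0.54  0.048 0.065] 1.125 lo [0.556 0.04  0.014]
[[ 0.617 -0.044  0.01 ]
 [ 0.616 -0.096  0.01 ]
 [ 0.556 -0.035  0.01 ]
 [ 0.561 -0.104  0.01 ]]
fence top edge [[ 0.519  0.091  0.035]
 [ 0.564 -0.204  0.035]
 [ 0.467  0.083  0.035]
 [ 0.511 -0.209  0.035]]
plate [[ 0.645  0.126  0.01 ]
 [ 0.685 -0.218  0.01 ]
 [ 0.575 -0.223  0.01 ]
 [ 0.521  0.111  0.01 ]]
```

```bash
python3 - <<'E'
from h import *
p=np.load('pics/top0.npz')['p'];a=cv2.resize(p[185:295,110:410][:, :],None,fx=2.6,fy=2.6,interpolation=cv2.INTER_CUBIC)
q=np.load('pics/scene0.npz')['p'];b=cv2.resize(q[170:290,245:505],None,fx=3,fy=3,interpolation=cv2.INTER_CUBIC)[:310]
w=max(a.shape[1],b.shape[1]);pad=lambda x:np.pad(x,((0,0),(0,w-x.shape[1]),(0,0)))
im=np.vstack([pad(a),pad(b)])[:600];print(im.shape);save('crop1',im)
E
```

```text
(596, 780, 3)
```

View pics/crop1.png

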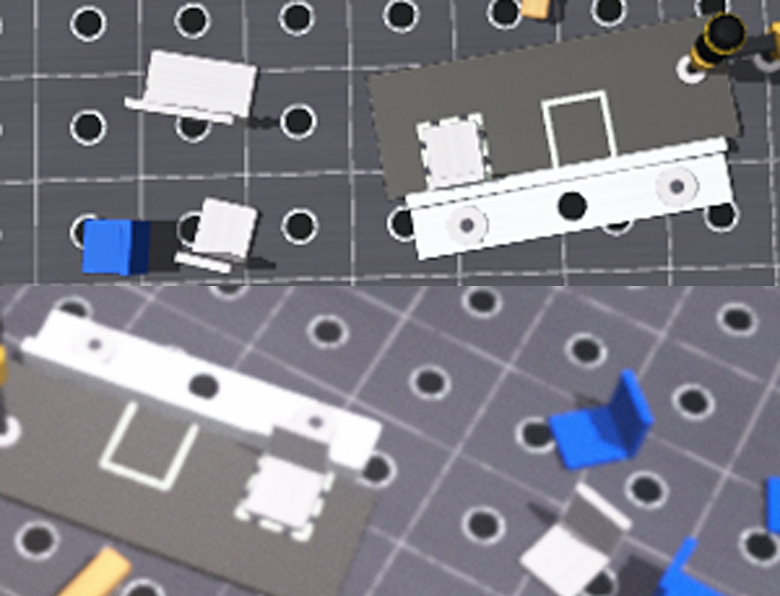

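The crop confirms it. The loose white cleat (crop 225,235) has its upright on the robot side, and the offcut above it is longer. The blue one's back faces the cleat, with a gap of about 40 mm. The outline is at crop (580,130), right of the tacked cleat.

```bash
cat >> h.py <<'E'
from scipy.spatial.transform import Rotation as R
def delta(pos,yaw,tilt=(np.pi,0)):
    s=get_obs();R0=R.from_euler('xyz',s['ee_rot']);R1=R.from_euler('xyz',[tilt[0],tilt[1],yaw])
    t=R0.inv().apply(np.array(pos)-s['tool_pos']);a=(R0.inv()*R1).as_rotvec()
    print('t',np.round(s['time'],2),'tool',np.round(s['tool_pos'],4),np.round(s['ee_rot'],4),'F',np.round(s['wrist_force'],1),'w',round(s['width'],4))
    print('DELTA tx,ty,tz',np.round(t,4),'a',np.round(a,4))
E
python3 -c "
from h import *
delta((.45,.28,.2),-.2)"
```

```text
t 1.05 tool [ 0.1418 -0.5314  0.2135] [3.1415 0.     0.2608] F [-0.6  0.5  0.5] w 0.0942
DELTA tx,ty,tz [ 0.507  -0.7045  0.0134] a [ 1.000e-04 -0.000e+00  4.608e-01]
```

>>> step_arm([
  {"jaw": 1, "tx": 0.507, "ty": -0.704, "tz": 0.013, "ax": 0, "ay": 0, "az": 0.46},
  {"jaw": 1, "tx": 0.507, "ty": -0.704, "tz": 0.013, "ax": 0, "ay": 0, "az": 0.46},
  {"jaw": 1, "tx": 0.507, "ty": -0.704, "tz": 0.013, "ax": 0, "ay": 0, "az": 0.46},
  {"jaw": 1, "tx": 0.507, "ty": -0.704, "tz": 0.013, "ax": 0, "ay": 0, "az": 0.46},
  {"jaw": 1, "tx": 0.507, "ty": -0.704, "tz": 0.013, "ax": 0, "ay": 0, "az": 0.46},
  {"jaw": 1, "tx": 0.507, "ty": -0.704, "tz": 0.013, "ax": 0, "ay": 0, "az": 0.46},
  {"jaw": 1, "tx": 0.507, "ty": -0.704, "tz": 0.013, "ax": 0, "ay": 0, "az": 0.46},
  {"jaw": 1, "tx": 0.507, "ty": -0.704, "tz": 0.013, "ax": 0, "ay": 0, "az": 0.46},
])

```text
time: 1.85
tool_pos: [0.2841, -0.1558, 0.2078]
ee_rot: [3.141, -0.002, -0.2]
wrist_force: [0.6, 0.0, -0.4]
width: 0.0942
```

```bash
python3 -c "
from h import *
delta((.45,.28,.2),-.2)"
```

```text
t 1.85 tool [ 0.2841 -0.1558  0.2078] [ 3.1409e+00 -1.7000e-03 -2.0040e-01] F [ 0.6  0.  -0.4] w 0.0942
DELTA tx,ty,tz [ 0.0758 -0.4601  0.0076] a [ 0.0007 -0.0017 -0.0004]
```

>>> step_arm([
  {"jaw": 1, "tx": 0.076, "ty": -0.46, "tz": 0.008, "ax": 0, "ay": 0, "az": 0},
  {"jaw": 1, "tx": 0.076, "ty": -0.46, "tz": 0.008, "ax": 0, "ay": 0, "az": 0},
  {"jaw": 1, "tx": 0.076, "ty": -0.46, "tz": 0.008, "ax": 0, "ay": 0, "az": 0},
  {"jaw": 1, "tx": 0.076, "ty": -0.46, "tz": 0.008, "ax": 0, "ay": 0, "az": 0},
  {"jaw": 1, "tx": 0.076, "ty": -0.46, "tz": 0.008, "ax": 0, "ay": 0, "az": 0},
  {"jaw": 1, "tx": 0.076, "ty": -0.46, "tz": 0.008, "ax": 0, "ay": 0, "az": 0},
  {"jaw": 1, "tx": 0.076, "ty": -0.46, "tz": 0.008, "ax": 0, "ay": 0, "az": 0},
  {"jaw": 1, "tx": 0.076, "ty": -0.46, "tz": 0.008, "ax": 0, "ay": 0, "az": 0},
])

```text
time: 2.65
tool_pos: [0.4263, 0.2186, 0.2009]
ee_rot: [3.141, -0.003, -0.2]
wrist_force: [1.0, -0.3, 0.3]
width: 0.0942
```

>>> step_arm([
  {"jaw": 0.8, "tx": 0.013, "ty": -0.06, "tz": 0, "ax": 0, "ay": 0, "az": 0},
  {"jaw": 0.8, "tx": 0.013, "ty": -0.06, "tz": 0, "ax": 0, "ay": 0, "az": 0},
  {"jaw": 0.8, "tx": 0.013, "ty": -0.06, "tz": 0, "ax": 0, "ay": 0, "az": 0},
])

```text
time: 2.95
tool_pos: [0.451, 0.2761, 0.2001]
ee_rot: [3.14, -0.001, -0.197]
wrist_force: [-0.4, 0.0, -0.8]
width: 0.0758
```

```bash
python3 - <<'E'
from h import *
c=camera_model('wrist');p,d=snapshot('wrist');save('w1',p)
import pickle;pickle.dump((c,p,d),open('pics/w1.pkl','wb'))
delta((.45,.28,.2),-.2)
for q in ['cleat','offcut']:
    for s in silhouettes('wrist',q): 
        m=s['pixels']; print(q,s['confidence'],s['rect'],p[m].mean(0).round())
E
```

```text
t 3.0 tool [0.4507 0.2747 0.2005] [ 3.1395e+00 -1.7000e-03 -1.9850e-01] F [ 0.4 -0.3 -0.7] w 0.0755
DELTA tx,ty,tz [-0.0017 -0.0051  0.0004] a [ 0.0021 -0.0017  0.0015]
cleat 0.85 [284.9, 136.7, 353.3, 215.8] [211. 209. 212.]
cleat 0.81 [148.8, 327.9, 248.5, 365.5] [ 53.  86. 153.]
cleat 0.72 [181.3, 169.9, 254.8, 237.6] [ 55. 111. 205.]
cleat 0.57 [337.4, 240.7, 415.5, 343.4] [ 43.  94. 186.]
offcut 0.8 [186.3, 1.0, 328.6, 50.4] [188. 186. 189.]
```

View pics/w1.png

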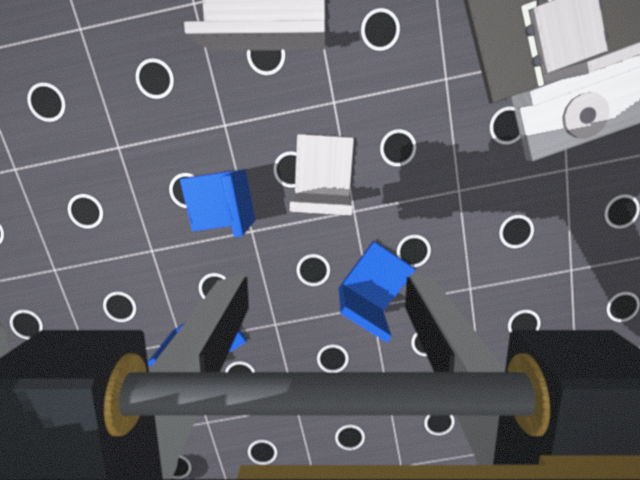

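The close view confirms the white short cleat at (322,165), with its upright's top edge at (321,209). The blue pieces are at (215,200) and (375,290), and the offcut is at the top.

```bash
cat > m.py <<'E'
from h import *
import pickle
def fit(c,p,d,box):
    l,t,r,b=box;C=cloud(c,d);w=p.astype(int)
    m=np.zeros((480,640),bool);m[t:b,l:r]=True
    m&=(w.max(2)-w.min(2)<40)&(w.min(2)>150)
    for nm,zl,zh,z in (('foot',.003,.02,.008),('top',.05,.075,.06)):
        mm=(m&(C[...,2]>zl)&(C[...,2]<zh)).astype(np.uint8)
        mm=cv2.morphologyEx(mm,cv2.MORPH_OPEN,np.ones((3,3)))
        n,lab,st,_=cv2.connectedComponentsWithStats(mm)
        if n<2: print(nm,'none');continue
        mm=(lab==1+st[1:,4].argmax()).astype(np.uint8)
        cnt=max(cv2.findContours(mm,0,2)[0],key=len)[:,0]
        zz=np.median(C[...,2][mm>0]);P=onplane(c,cnt,z)[:,:2]*1000
        rc=cv2.minAreaRect(P.astype(np.float32));print(nm,'z',round(zz,4),'n',mm.sum(),'ctr',np.round(rc[0],1),'size',np.round(rc[1],1),'ang',round(rc[2],1))
        print('  corners',np.round(cv2.boxPoints(rc),1).tolist())
E
python3 - <<'E'
from m import *
c,p,d=pickle.load(open('pics/w1.pkl','rb'));fit(c,p,d,(275,120,365,225))
E
```

```text
foot z 0.0067 n 2968 ctr [499.4 270.1] size [49.6 51.2] ang 75.3
  corners [[468.29998779296875, 252.5], [517.7999877929688, 239.60000610351562], [530.4000244140625, 287.6000061035156], [480.8999938964844, 300.6000061035156]]
top z 0.0586 n 647 ctr [470.6 277.8] size [49.4  8.4] ang 75.1
  corners [[460.20001220703125, 255.0], [468.29998779296875, 252.89999389648438], [481.0, 300.6000061035156], [472.8999938964844, 302.79998779296875]]
```

```bash
python3 -c "
from h import *
delta((.4773,.2760,.013),-.258)"
```

```text
t 3.1 tool [0.4506 0.2735 0.2011] [ 3.1404e+00 -2.8000e-03 -2.0070e-01] F [ 0.2 -0.5 -1.1] w 0.0753
DELTA tx,ty,tz [ 0.0251 -0.008   0.1882] a [ 0.0011 -0.0028  0.0573]
```

>>> step_arm([
  {"jaw": 0.68, "tx": 0.025, "ty": -0.008, "tz": 0.05, "ax": 0.001, "ay": -0.003, "az": 0.057},
  {"jaw": 0.68, "tx": 0.025, "ty": -0.008, "tz": 0.09, "ax": 0.001, "ay": -0.003, "az": 0.057},
  {"jaw": 0.68, "tx": 0.025, "ty": -0.008, "tz": 0.1, "ax": 0.001, "ay": -0.003, "az": 0.057},
  {"jaw": 0.68, "tx": 0.025, "ty": -0.008, "tz": 0.1, "ax": 0.001, "ay": -0.003, "az": 0.057},
  {"jaw": 0.68, "tx": 0.025, "ty": -0.008, "tz": 0.1, "ax": 0.001, "ay": -0.003, "az": 0.057},
])

```text
time: 3.6
tool_pos: [0.4779, 0.276, 0.1038]
ee_rot: [-3.139, -0.003, -0.259]
wrist_force: [0.5, 0.6, 0.7]
width: 0.0639
```

```bash
python3 - <<'E'
from m import *
c=camera_model('wrist');p,d=snapshot('wrist');save('w2',p)
import pickle;pickle.dump((c,p,d),open('pics/w2.pkl','wb'))
delta((.4773,.2760,.013),-.258)
fit(c,p,d,(220,60,440,300))
E
```

```text
t 3.65 tool [0.4784 0.2764 0.1045] [-3.1384 -0.004  -0.2582] F [ 0.6 -0.1  0.3] w 0.0639
DELTA tx,ty,tz [-0.0013  0.001   0.0915] a [-0.0032 -0.004  -0.0002]
foot z 0.0067 n 3537 ctr [501.2 275.2] size [38.9 51. ] ang 75.6
  corners [[471.70001220703125, 262.70001220703125], [521.0999755859375, 250.0], [530.7999877929688, 287.70001220703125], [481.3999938964844, 300.3999938964844]]
top z 0.0585 n 262 ctr [475.7 295.4] size [12.2  7.3] ang 75.2
  corners [[470.70001220703125, 290.5], [477.70001220703125, 288.6000061035156], [480.79998779296875, 300.3999938964844], [473.79998779296875, 302.29998779296875]]
```

View pics/w2.png

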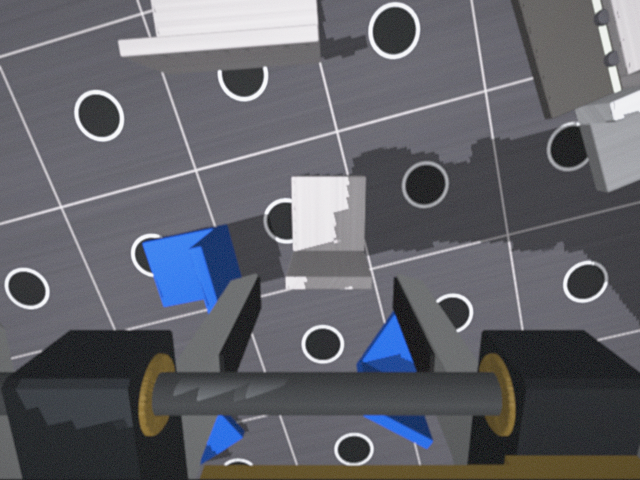

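```bash
python3 - <<'E'
from m import *
for f in ('w1','w2'):
    c,p,d=pickle.load(open(f'pics/{f}.pkl','rb'));C=cloud(c,d).reshape(-1,3);w=p.reshape(-1,3).astype(int)
    m=(w[:,2]-w[:,0]>70)&(C[:,2]>0)&(C[:,2]<.08)
    a=-.258;T=np.array([[np.cos(a),np.sin(a)],[np.sin(a),-np.cos(a)]])
    q=(C[m][:,:2]-[.4773,.276])@T.T*1000;z=C[m][:,2]*1000
    for s in (-1,1):
        k=(q[:,1]*s>0)&(abs(q[:,1])<110)
        print(f,s,'max toolx',q[k][q[k][:,0].argmax()].round(),'min|y|',q[k][abs(q[k][:,1]).argmin()].round())
        kk=k&(abs(q[:,0])<45);print('   within |x|<45: min|y|',abs(q[kk][:,1]).min().round() if kk.any() else None)
        kk=k&(abs(q[:,0])<15);print('   within |x|<15: min|y|',abs(q[kk][:,1]).min().round() if kk.any() else None)
E
```

```text
w1 -1 max toolx [ 15. -73.] min|y| [-33. -62.]
   within |x|<45: min|y| 62.0
   within |x|<15: min|y| 65.0
w1 1 max toolx [-46.  52.] min|y| [-96.  22.]
   within |x|<45: min|y| None
   within |x|<15: min|y| None
w2 -1 max toolx [ 15. -72.] min|y| [-21. -64.]
   within |x|<45: min|y| 64.0
   within |x|<15: min|y| 65.0
w2 1 max toolx [-52.  48.] min|y| [-96.  22.]
   within |x|<45: min|y| None
   within |x|<15: min|y| None
```

>>> step_arm([
  {"jaw": 0.68, "tx": -0.001, "ty": 0.001, "tz": 0.04, "ax": -0.003, "ay": -0.004, "az": 0},
  {"jaw": 0.68, "tx": -0.001, "ty": 0.001, "tz": 0.075, "ax": -0.003, "ay": -0.004, "az": 0},
  {"jaw": 0.68, "tx": -0.001, "ty": 0.001, "tz": 0.09, "ax": -0.003, "ay": -0.004, "az": 0},
  {"jaw": 0.68, "tx": -0.001, "ty": 0.001, "tz": 0.091, "ax": -0.003, "ay": -0.004, "az": 0},
  {"jaw": 0.68, "tx": -0.001, "ty": 0.001, "tz": 0.091, "ax": -0.003, "ay": -0.004, "az": 0},
])

```text
time: 4.15
tool_pos: [0.4788, 0.2766, 0.0155]
ee_rot: [-3.139, -0.002, -0.258]
wrist_force: [0.8, 0.5, -0.1]
width: 0.0638
```

>>> step_arm([
  {"jaw": 0.5, "tx": 0, "ty": 0, "tz": 0, "ax": 0, "ay": 0, "az": 0},
  {"jaw": 0.4, "tx": 0, "ty": 0, "tz": 0, "ax": 0, "ay": 0, "az": 0},
  {"jaw": 0.3, "tx": 0, "ty": 0, "tz": 0, "ax": 0, "ay": 0, "az": 0},
  {"jaw": 0.3, "tx": 0, "ty": 0, "tz": 0, "ax": 0, "ay": 0, "az": 0},
  {"jaw": 0.3, "tx": 0, "ty": 0, "tz": 0, "ax": 0, "ay": 0, "az": 0},
  {"jaw": 0.3, "tx": 0, "ty": 0, "tz": 0, "ax": 0, "ay": 0, "az": 0},
])

```text
time: 4.75
tool_pos: [0.4802, 0.2769, 0.0178]
ee_rot: [-3.138, -0.005, -0.258]
wrist_force: [-1.6, -0.9, 5.0]
width: 0.0492
```

Gripped, with width at 49 mm. The tool sits about 13.5 mm from the heel, so I'll regrip slightly closer to the upright and lower.

>>> step_arm([
  {"jaw": 0.6, "tx": 0, "ty": 0, "tz": 0, "ax": 0, "ay": 0, "az": 0},
  {"jaw": 0.6, "tx": 0, "ty": 0, "tz": 0, "ax": 0, "ay": 0, "az": 0},
  {"jaw": 0.6, "tx": -0.004, "ty": 0, "tz": 0.004, "ax": -0.003, "ay": -0.004, "az": 0},
  {"jaw": 0.6, "tx": -0.004, "ty": 0, "tz": 0.004, "ax": -0.003, "ay": -0.004, "az": 0},
  {"jaw": 0.6, "tx": -0.004, "ty": 0, "tz": 0.004, "ax": -0.003, "ay": -0.004, "az": 0},
])

```text
time: 5.25
tool_pos: [0.4758, 0.2779, 0.0131]
ee_rot: [-3.141, -0.0, -0.258]
wrist_force: [-0.3, -0.2, 0.8]
width: 0.0563
```

>>> step_arm([
  {"jaw": 0.5, "tx": 0, "ty": 0, "tz": 0, "ax": 0, "ay": 0, "az": 0},
  {"jaw": 0.4, "tx": 0, "ty": 0, "tz": 0, "ax": 0, "ay": 0, "az": 0},
  {"jaw": 0.3, "tx": 0, "ty": 0, "tz": 0, "ax": 0, "ay": 0, "az": 0},
  {"jaw": 0.3, "tx": 0, "ty": 0, "tz": 0, "ax": 0, "ay": 0, "az": 0},
  {"jaw": 0.3, "tx": 0, "ty": 0, "tz": 0, "ax": 0, "ay": 0, "az": 0},
])

```text
time: 5.75
tool_pos: [0.4757, 0.2779, 0.0129]
ee_rot: [-3.141, -0.0, -0.258]
wrist_force: [-0.5, 0.3, -0.4]
width: 0.05
```

>>> step_arm([
  {"jaw": 0.3, "tx": 0, "ty": 0, "tz": -0.02, "ax": 0, "ay": 0, "az": 0},
  {"jaw": 0.3, "tx": 0, "ty": 0, "tz": -0.06, "ax": 0, "ay": 0, "az": 0},
  {"jaw": 0.3, "tx": 0, "ty": 0, "tz": -0.1, "ax": 0, "ay": 0, "az": 0},
  {"jaw": 0.3, "tx": 0, "ty": 0, "tz": -0.12, "ax": 0, "ay": 0, "az": 0},
  {"jaw": 0.3, "tx": 0, "ty": 0, "tz": -0.12, "ax": 0, "ay": 0, "az": 0},
])

```text
time: 6.25
tool_pos: [0.4777, 0.2787, 0.1368]
ee_rot: [-3.137, -0.006, -0.258]
wrist_force: [-0.3, -0.4, -3.6]
width: 0.05
```

```bash
python3 - <<'E'
from m import *
c=camera_model('wrist');p,d=snapshot('wrist');pickle.dump((c,p,d),open('pics/w3.pkl','wb'))
c2=camera_model('scene');p2,d2=snapshot('scene')
s=get_obs();print(s['tool_pos'],s['ee_rot'],s['wrist_force'],s['width'])
u,v=project(c2,s['tool_pos'])[0].astype(int);print(u,v)
a=cv2.resize(p2[v-60:v+40,u-65:u+65],(780,600),interpolation=cv2.INTER_CUBIC)
b=cv2.resize(p[200:480,170:490],(780//2,340))
save('s3',np.vstack([cv2.resize(a,(520,400)),np.pad(p[300:480,60:580],((0,0),(0,0),(0,0)))]))
# expected yaw for the fence from top data
E
```

```text
[0.47507857 0.27756526 0.13171772] [ 3.14068448e+00  1.16896321e-03 -2.57887111e-01] [-0.67650797 -0.62721084 -3.57741596] 0.050066883716057865
452 230
```

View pics/s3.png

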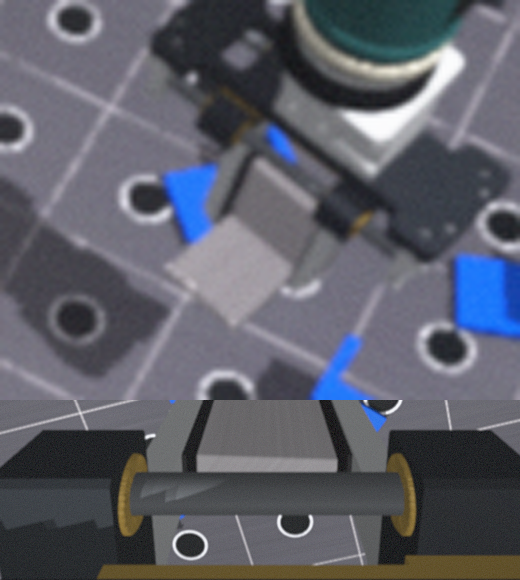

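The lift holds: −3.6 N matches the cleat's weight, and it hangs level between the pads. Next I'll move to view the outline.

```bash
python3 - <<'E'
from m import *
c,p,d=pickle.load(open('pics/w2.pkl','rb'))
C=cloud(c,d);T=R.from_euler('xyz',[-3.1384,-.004,-.2582])
q=T.inv().apply(C.reshape(-1,3)-[.4784,.2764,.1045])*1000
for lo,hi in((-30,-15),(-15,0),(0,9)):
    m=(q[:,2]>lo)&(q[:,2]<hi)&(abs(q[:,1])<60)&(abs(q[:,0])<30);print(lo,m.sum(),np.percentile(q[m],[2,50,98],axis=0).round(1).tolist() if m.any() else '')
delta((.52,-.07,.21),.15)
E
```

```text
-30 1554 [[-7.0, -43.4, -29.7], [9.2, -32.1, -23.0], [10.1, 42.5, -15.4]]
-15 1198 [[-7.1, -43.3, -14.7], [9.2, -32.1, -7.9], [10.0, 42.5, -0.4]]
0 480 [[-7.2, -41.7, 0.1], [8.1, -32.1, 3.9], [10.0, 40.3, 8.6]]
t 6.35 tool [0.4751 0.2776 0.1317] [ 3.1407e+00  1.2000e-03 -2.5790e-01] F [-0.7 -0.6 -3.6] w 0.0501
DELTA tx,ty,tz [ 0.132   0.3247 -0.0781] a [ 0.0007  0.0013 -0.4079]
```

The fingers are about 19 mm wide, so at the present 9 mm offset they would touch the fence first. I'll set the cleat back down and regrip 4 mm further out along the foot.

>>> step_arm([
  {"jaw": 0.3, "tx": 0, "ty": 0, "tz": 0.04, "ax": 0.001, "ay": 0.001, "az": 0},
  {"jaw": 0.3, "tx": 0, "ty": 0, "tz": 0.08, "ax": 0.001, "ay": 0.001, "az": 0},
  {"jaw": 0.3, "tx": 0, "ty": 0, "tz": 0.108, "ax": 0.001, "ay": 0.001, "az": 0},
  {"jaw": 0.3, "tx": 0, "ty": 0, "tz": 0.117, "ax": 0.001, "ay": 0.001, "az": 0},
  {"jaw": 0.3, "tx": 0, "ty": 0, "tz": 0.119, "ax": 0.001, "ay": 0.001, "az": 0},
  {"jaw": 0.3, "tx": 0, "ty": 0, "tz": 0.119, "ax": 0.001, "ay": 0.001, "az": 0},
])

```text
time: 6.95
tool_pos: [0.4727, 0.2766, 0.0119]
ee_rot: [3.138, 0.005, -0.258]
wrist_force: [-4.0, -1.4, 5.2]
width: 0.05
```

>>> step_arm([
  {"jaw": 0.6, "tx": 0, "ty": 0, "tz": 0, "ax": 0, "ay": 0, "az": 0},
  {"jaw": 0.6, "tx": 0, "ty": 0, "tz": 0, "ax": 0, "ay": 0, "az": 0},
  {"jaw": 0.6, "tx": 0.004, "ty": 0, "tz": 0, "ax": 0, "ay": 0, "az": 0},
  {"jaw": 0.6, "tx": 0.004, "ty": 0, "tz": 0, "ax": 0, "ay": 0, "az": 0},
  {"jaw": 0.6, "tx": 0.004, "ty": 0, "tz": 0, "ax": 0, "ay": 0, "az": 0},
])

```text
time: 7.45
tool_pos: [0.4767, 0.2755, 0.0117]
ee_rot: [3.138, 0.005, -0.258]
wrist_force: [0.3, 0.5, -0.6]
width: 0.0566
```

>>> step_arm([
  {"jaw": 0.5, "tx": 0, "ty": 0, "tz": 0, "ax": 0, "ay": 0, "az": 0},
  {"jaw": 0.4, "tx": 0, "ty": 0, "tz": 0, "ax": 0.003, "ay": 0.005, "az": 0},
  {"jaw": 0.3, "tx": 0, "ty": 0, "tz": 0, "ax": 0.003, "ay": 0.005, "az": 0},
  {"jaw": 0.3, "tx": 0, "ty": 0, "tz": 0, "ax": 0.003, "ay": 0.005, "az": 0},
  {"jaw": 0.3, "tx": 0, "ty": 0, "tz": 0, "ax": 0.003, "ay": 0.005, "az": 0},
  {"jaw": 0.3, "tx": 0, "ty": 0, "tz": -0.02, "ax": 0.003, "ay": 0.005, "az": 0},
  {"jaw": 0.3, "tx": 0, "ty": 0, "tz": -0.06, "ax": 0.003, "ay": 0.005, "az": 0},
  {"jaw": 0.3, "tx": 0, "ty": 0, "tz": -0.1, "ax": 0.003, "ay": 0.005, "az": 0},
])

```text
time: 8.25
tool_pos: [0.4756, 0.2751, 0.1105]
ee_rot: [3.138, 0.004, -0.258]
wrist_force: [0.3, 0.7, -3.2]
width: 0.0499
```

```bash
python3 - <<'E'
from m import *
delta((.52,-.07,.21),.15)
E
```

```text
t 8.25 tool [0.4756 0.2751 0.1105] [ 3.1379  0.0043 -0.2581] F [ 0.3  0.7 -3.2] w 0.0499
DELTA tx,ty,tz [ 0.1306  0.3227 -0.0989] a [ 0.0028  0.005  -0.4081]
```

>>> step_arm([
  {"jaw": 0.3, "tx": 0, "ty": 0.02, "tz": -0.045, "ax": 0, "ay": 0, "az": 0},
  {"jaw": 0.3, "tx": 0.13, "ty": 0.32, "tz": -0.1, "ax": 0.003, "ay": 0.005, "az": -0.408},
  {"jaw": 0.3, "tx": 0.13, "ty": 0.32, "tz": -0.1, "ax": 0.003, "ay": 0.005, "az": -0.408},
  {"jaw": 0.3, "tx": 0.13, "ty": 0.32, "tz": -0.1, "ax": 0.003, "ay": 0.005, "az": -0.408},
  {"jaw": 0.3, "tx": 0.13, "ty": 0.32, "tz": -0.1, "ax": 0.003, "ay": 0.005, "az": -0.408},
  {"jaw": 0.3, "tx": 0.13, "ty": 0.32, "tz": -0.1, "ax": 0.003, "ay": 0.005, "az": -0.408},
  {"jaw": 0.3, "tx": 0.13, "ty": 0.32, "tz": -0.1, "ax": 0.003, "ay": 0.005, "az": -0.408},
  {"jaw": 0.3, "tx": 0.13, "ty": 0.32, "tz": -0.1, "ax": 0.003, "ay": 0.005, "az": -0.408},
])

```text
time: 9.05
tool_pos: [0.5195, -0.0693, 0.2105]
ee_rot: [-3.141, 0.001, 0.149]
wrist_force: [0.4, -0.4, -3.5]
width: 0.0499
```

```bash
python3 - <<'E'
from m import *
delta((.52,-.07,.21),.15)
E
```

```text
t 9.05 tool [ 0.5195 -0.0693  0.2105] [-3.1406e+00  1.4000e-03  1.4920e-01] F [ 0.4 -0.4 -3.5] w 0.0499
DELTA tx,ty,tz [0.0004 0.0008 0.0005] a [-0.001   0.0014 -0.0008]
```

```bash
python3 - <<'E'
from m import *
c=camera_model('wrist');p,d=snapshot('wrist');s=get_obs();pickle.dump((c,p,d,s),open('pics/w4.pkl','wb'));save('w4',p)
print(s['tool_pos'],s['ee_rot'])
E
```

```text
[ 0.52082598 -0.07658201  0.21159908] [3.13411994e+00 1.28441829e-04 1.42217047e-01]
```

View pics/w4.png

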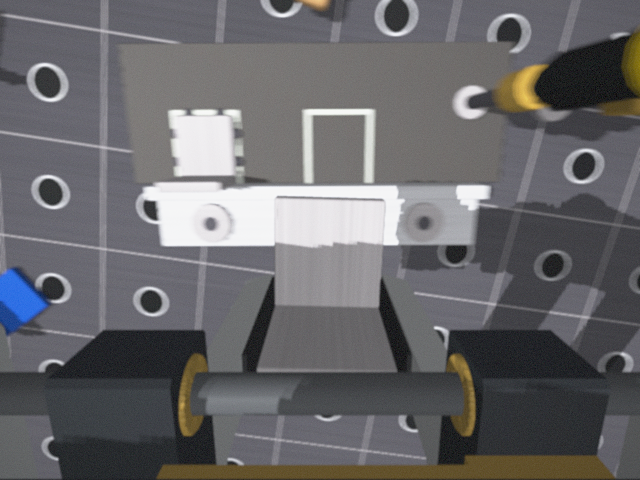

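The tidy view shows the empty outline at (303–375, 109–183), the tacked cleat at (205,145), and the fence front at about row 185. The held cleat's foot is at (276–384, 198–305).

```bash
cat > n.py <<'E'
from m import *
def rectify(c,p,o,yaw,z,xr,yr,s=.25):
    xs=np.arange(*xr,s);ys=np.arange(*yr,s);X,Y=np.meshgrid(xs,ys,indexing='ij')
    W=np.stack([o[0]+(X*np.cos(yaw)-Y*np.sin(yaw))/1e3,o[1]+(X*np.sin(yaw)+Y*np.cos(yaw))/1e3,0*X+z],-1)
    uv=project(c,W.reshape(-1,3)).reshape(X.shape+(2,)).astype(np.float32)
    return cv2.remap(cv2.cvtColor(p,cv2.COLOR_RGB2GRAY),uv[...,0],uv[...,1],cv2.INTER_LINEAR).astype(float),xs,ys
def line(profs,coord,at,sign):   # sub-pixel strongest edge of each profile, robust straight fit
    g=cv2.GaussianBlur(profs,(1,9),0) if 0 else profs
    from scipy.ndimage import gaussian_filter1d as gf
    g=gf(profs,3,axis=1,order=1)*sign;e=coord[g.argmax(1)]
    ok=np.abs(e-np.median(e))<2.5;k=np.polyfit(at[ok],e[ok],1);r=e-np.polyval(k,at);ok=abs(r)<.8
    k=np.polyfit(at[ok],e[ok],1);return k,ok.mean()
E
python3 - <<'E'
from n import *
c=camera_model('wrist');p,d=snapshot('wrist');s=get_obs();pickle.dump((c,p,d,s),open('pics/w5.pkl','wb'))
print(s['tool_pos'],s['ee_rot'],camera_model('wrist')['origin']-c['origin'])
C=cloud(c,d)
for nm,(l,t,r,b) in dict(plate=(250,60,300,100),plateR=(400,120,440,170),fencetop=(240,187,270,191),foot=(290,210,370,290),upr=(240,195,250,198),tackfoot=(185,125,230,165)).items(): print(nm,np.round(np.median(C[t:b,l:r].reshape(-1,3),0),4))
o=np.array([.545,-.078]);yaw=.148
o=onplane(c,[(339,184)],.01)[0][:2];print('o',o)
im,xs,ys=rectify(c,p,o,yaw,.010,(-10,80),(-45,45))
cv2.imwrite('pics/rect.png',cv2.resize(im,None,fx=1.6,fy=1.6))
a=(xs>12)&(xs<50)
for nm,y0,y1,sg in (('L out',20,35,-1),('L in',18,32,1),('R in',-32,-18,-1),('R out',-35,-20,1)):
    pass
prof=im[a].mean(0);g=np.gradient(prof)
print('y profile',[(round(ys[i],1),round(prof[i])) for i in range(0,len(ys),6)])
prof=im[:,(ys>-15)&(ys<15)].mean(1);print('x profile',[(round(xs[i],1),round(prof[i])) for i in range(0,len(xs),6)])
E
```

```text
[ 0.520396   -0.07251799  0.21097539] [3.13928917e+00 3.87499113e-04 1.42422920e-01] [-0.00026202  0.00317904 -0.00058908]
plate [ 0.6353 -0.0153  0.0088]
plateR [ 0.5987 -0.1527  0.0089]
fencetop [ 0.5412 -0.0107  0.0335]
foot [ 0.5445 -0.0739  0.2067]
upr [ 0.5335 -0.0028  0.0339]
tackfoot [0.572  0.0375 0.0164]
o [ 0.55290555 -0.08487395]
y profile [(np.float64(-45.0), 109), (np.float64(-43.5), 110), (np.float64(-42.0), 109), (np.float64(-40.5), 110), (np.float64(-39.0), 110), (np.float64(-37.5), 110), (np.float64(-36.0), 110), (np.float64(-34.5), 110), (np.float64(-33.0), 110), (np.float64(-31.5), 110), (np.float64(-30.0), 110), (np.float64(-28.5), 110), (np.float64(-27.0), 110), (np.float64(-25.5), 111), (np.float64(-24.0), 110), (np.float64(-22.5), 110), (np.float64(-21.0), 111), (np.float64(-19.5), 109), (np.float64(-18.0), 125), (np.float64(-16.5), 224), (np.float64(-15.0), 245), (np.float64(-13.5), 241), (np.float64(-12.0), 167), (np.float64(-10.5), 110), (np.float64(-9.0), 112), (np.float64(-7.5), 111), (np.float64(-6.0), 111), (np.float64(-4.5), 112), (np.float64(-3.0), 11
[... 1694 characters left out ...]
, 125), (np.float64(45.5), 124), (np.float64(47.0), 125), (np.float64(48.5), 125), (np.float64(50.0), 124), (np.float64(51.5), 125), (np.float64(53.0), 125), (np.float64(54.5), 124), (np.float64(56.0), 124), (np.float64(57.5), 125), (np.float64(59.0), 123), (np.float64(60.5), 125), (np.float64(62.0), 200), (np.float64(63.5), 245), (np.float64(65.0), 245), (np.float64(66.5), 200), (np.float64(68.0), 119), (np.float64(69.5), 111), (np.float64(71.0), 111), (np.float64(72.5), 111), (np.float64(74.0), 112), (np.float64(75.5), 112), (np.float64(77.0), 112), (np.float64(78.5), 111)][ WARN:0@3.411] global loadsave.cpp:1063 imwrite_ Unsupported depth image for selected encoder is fallbacked to CV_8U.
```

View pics/rect.png

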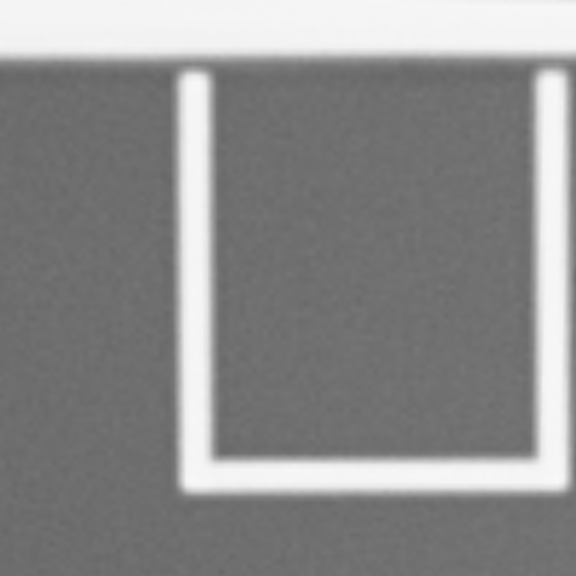

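```bash
cat >> n.py <<'E'
def outline(c,p,o,yaw,xr=(12,50),w=(-45,45)):
    im,xs,ys=rectify(c,p,o,yaw,.010,(xr[0],xr[1]),w);h=ys>np.mean(w)
    r={}
    for nm,mk,sg in (('Rout',~h,1),('Rin',~h,-1),('Lin',h,1),('Lout',h,-1)):
        k,f=line(im[:,mk],ys[mk],xs,sg);r[nm]=(round(np.polyval(k,30),2),round(k[0],4),round(f,2))
    return r
E
python3 - <<'E'
from n import *
c,p,d,s=pickle.load(open('pics/w5.pkl','rb'))
o=onplane(c,[(339,184)],.01)[0][:2];yaw=.148
print(outline(c,p,o,yaw,(12,50),(-32,58)))
im,xs,ys=rectify(c,p,o,yaw,.010,(-8,8),(-8,35));print('fence foot edge',line(im.T,xs,ys,-1))
for z in(.035,):
    im,xs,ys=rectify(c,p,o,yaw,z,(-14,14),(-60,-35));k=line(im.T,xs,ys,-1);print('fence top R',k)
    im,xs,ys=rectify(c,p,o,yaw,z,(-14,14),(40,70));print('fence top L',line(im.T,xs,ys,-1))
im,xs,ys=rectify(c,p,o,yaw,.01,(56,75),(-5,30));print('far line in/out',line(im.T,xs,ys,1),line(im.T,xs,ys,-1))
# plate far edge
im,xs,ys=rectify(c,p,o,yaw,.01,(108,130),(-50,60));print('plate far edge',line(im.T,xs,ys,1))
# foot in tool frame
to=s['tool_pos'];zf=to[2]-.0118+.008;ty=s['ee_rot'][2]
cam=camera_model('wrist');print('cam origin in tool',R.from_euler('xyz',s['ee_rot']).inv().apply(c['origin']-to))
im,xs,ys=rectify(c,p,to[:2],ty,zf,(15,75),(-40,40));im=np.uint8(im)
cv2.imwrite('pics/foot.png',cv2.resize(im,None,fx=1.6,fy=1.6))
im=im.astype(float);m=(xs>20)&(xs<40)
print('foot L',line(im[m][:,ys>0],ys[ys>0],xs[m],-1),'R',line(im[m][:,ys<0],ys[ys<0],xs[m],1))
mm=abs(ys)<18;print('front',line(im[:,mm].T,xs,ys[mm],1),line(im[:,mm].T,xs,ys[mm],-1))
E
```

```text
{'Rout': (np.float64(-17.19), np.float64(0.0072), np.float64(1.0)), 'Rin': (np.float64(-12.09), np.float64(0.0074), np.float64(1.0)), 'Lin': (np.float64(38.71), np.float64(0.0047), np.float64(1.0)), 'Lout': (np.float64(43.75), np.float64(0.0), np.float64(1.0))}
fence foot edge (array([-0.00459055, -1.27145019]), np.float64(1.0))
fence top R (array([0.01741472, 2.69067435]), np.float64(0.74))
fence top L (array([-0.00640322,  2.0180435 ]), np.float64(1.0))
far line in/out (array([8.12679778e-18, 6.17500000e+01]), np.float64(1.0)) (array([-3.73630811e-16,  6.67500000e+01]), np.float64(1.0))
plate far edge (array([-8.49508994e-03,  1.25163961e+02]), np.float64(0.19090909090909092))
cam origin in tool [ 0.07389758  0.00249029 -0.1705634 ]
foot L (array([-0.04524939, 17.77774716]), np.float64(0.4936708860759494)) R (array([  0.07461575, -36.59289845]), np.float64(0.7468354430379747))
front (array([3.12320988e-02, 4.83535920e+01]), np.float64(0.7762237762237763)) (array([-9.64821563e-03,  5.28356643e+01]), np.float64(1.0))
```

View pics/foot.png

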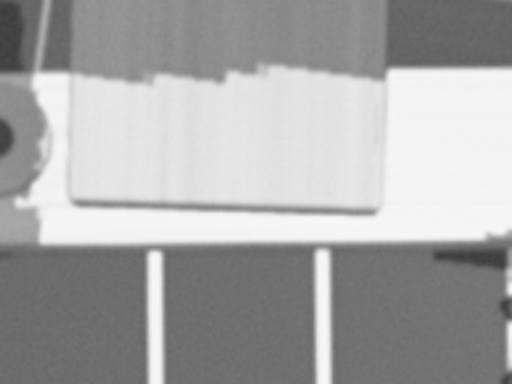

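```bash
python3 - <<'E'
from n import *
for i in range(4):
    c=camera_model('wrist');s=get_obs();p,d=snapshot('wrist')
    r=R.from_euler('xyz',s['ee_rot'])
    o=onplane(c,[(339,184)],.01)[0][:2]
    print(round(s['time'],2),np.round(s['tool_pos']*1e3,1),np.round(s['ee_rot'],4),np.round(c['origin']*1e3,1),np.round(r.inv().apply(c['origin']-s['tool_pos'])*1e3,1),np.round(s['qvel'],3))
pickle.dump((c,p,d,s),open('pics/w6.pkl','wb'))
E
```

```text
9.15 [520.4 -72.5 211. ] [3.1393e+00 4.0000e-04 1.4240e-01] [593.6 -60.9 380.9] [  74.1   -0.7 -170. ] [ 0.08  -0.013  0.039  0.087  0.022  0.045]
9.2 [519.9 -69.5 210.4] [-3.1406e+00  1.2000e-03  1.4500e-01] [593.3 -58.3 380.3] [  74.1   -0.7 -169.9] [ 0.062 -0.01   0.027  0.03   0.009  0.01 ]
9.25 [519.6 -67.8 210.1] [-3.1395e+00  1.8000e-03  1.4760e-01] [593.1 -56.5 379.9] [  74.1   -0.7 -170. ] [ 0.043 -0.008  0.017  0.005  0.001  0.001]
9.3 [519.5 -66.7 210. ] [-3.1394e+00  1.9000e-03  1.4950e-01] [593.  -55.3 379.8] [  74.1   -0.7 -169.9] [ 0.031 -0.006  0.006 -0.001  0.001 -0.003]
```

```bash
cat >> n.py <<'E'
def look(tag,n=1):
    for i in range(n): c=camera_model('wrist');s=get_obs();p,d=snapshot('wrist')
    pickle.dump((c,p,d,s),open(f'pics/{tag}.pkl','wb'));return c,p,d,s
def foot(c,p,s,dz=.0118,xr=(18,40)):
    to=s['tool_pos'];ty=s['ee_rot'][2]
    im,xs,ys=rectify(c,p,to[:2],ty,to[2]-dz+.008,(10,75),(-40,40));m=(xs>xr[0])&(xs<xr[1])
    out={}
    for sd in(1,-1):
        w=(abs(ys*sd-25)<5);k,f=line(im[m][:,w],ys[w],xs[m],0 or -sd);k2,f2=line(im[m][:,w],ys[w],xs[m],sd)
        out['LR'[sd<0]]=[(round(np.polyval(q,30),2),round(q[0],4),round(g,2)) for q,g in((k,f),(k2,f2))]
    mm=abs(ys)<18;w=(xs>40)&(xs<58)
    for sg in(1,-1): k,f=line(im[w][:,mm].T,xs[w],ys[mm],sg);out['front%d'%sg]=(round(k[1],2),round(k[0],4),round(f,2))
    return out,im
E
python3 - <<'E'
from n import *
c,p,d,s=look('w7',6)
print(np.round(s['tool_pos']*1e3,1),np.round(s['ee_rot'],4),np.round(s['qvel'],3),s['wrist_force'])
o=np.array([.553,-.085]);yaw=.15
r=outline(c,p,o,yaw,(12,50),(-32,58));print(r)
im,xs,ys=rectify(c,p,o,yaw,.01,(56,75),(0,25));print('far line in/out',line(im.T,xs,ys,1),line(im.T,xs,ys,-1))
im,xs,ys=rectify(c,p,o,yaw,.035,(-14,14),(40,70));print('fence top L',line(im.T,xs,ys,-1))
f,im=foot(c,p,s)
for k in f.items():print(k)
E
```

```text
[520.  -66.  210.9] [-3.1411e+00  2.0000e-04  1.5190e-01] [-0.006  0.002 -0.006 -0.001  0.    -0.002] [ 0.11679853 -0.82209936 -2.82093034]
{'Rout': (np.float64(-17.3), np.float64(0.0038), np.float64(1.0)), 'Rin': (np.float64(-12.28), np.float64(0.0018), np.float64(1.0)), 'Lin': (np.float64(38.5), np.float64(0.0012), np.float64(1.0)), 'Lout': (np.float64(43.56), np.float64(0.004), np.float64(1.0))}
far line in/out (array([-1.62616262e-03,  6.15276238e+01]), np.float64(1.0)) (array([-1.23552355e-02,  6.68303960e+01]), np.float64(1.0))
fence top L (array([0.00271894, 1.33204823]), np.float64(1.0))
('L', [(np.float64(22.21), np.float64(-0.2131), np.float64(0.69)), (np.float64(24.78), np.float64(-0.0826), np.float64(0.71))])
('R', [(np.float64(-23.96), np.float64(0.0695), np.float64(0.84)), (np.float64(-25.16), np.float64(-0.052), np.float64(0.67))])
('front1', (np.float64(48.48), np.float64(0.0279), np.float64(0.94)))
('front-1', (np.float64(52.7), np.float64(0.0004), np.float64(1.0)))
```

```bash
python3 -c "
from n import *
delta((.5795,-.0677,.034),.151)"
```

```text
t 9.65 tool [ 0.52   -0.0662  0.211 ] [-3.1411e+00  1.0000e-04  1.5160e-01] F [ 0.6  0.8 -3.7] w 0.0498
DELTA tx,ty,tz [0.0586 0.0105 0.177 ] a [-0.0004  0.0001  0.0006]
```

>>> step_arm([
  {"jaw": 0.3, "tx": 0.035, "ty": 0.005, "tz": 0.02, "ax": 0, "ay": 0, "az": 0},
  {"jaw": 0.3, "tx": 0.0586, "ty": 0.0105, "tz": 0.06, "ax": 0, "ay": 0, "az": 0},
  {"jaw": 0.3, "tx": 0.0586, "ty": 0.0105, "tz": 0.1, "ax": 0, "ay": 0, "az": 0},
  {"jaw": 0.3, "tx": 0.0586, "ty": 0.0105, "tz": 0.135, "ax": 0, "ay": 0, "az": 0},
  {"jaw": 0.3, "tx": 0.0586, "ty": 0.0105, "tz": 0.155, "ax": 0, "ay": 0, "az": 0},
  {"jaw": 0.3, "tx": 0.0586, "ty": 0.0105, "tz": 0.168, "ax": 0, "ay": 0, "az": 0},
  {"jaw": 0.3, "tx": 0.0586, "ty": 0.0105, "tz": 0.175, "ax": 0, "ay": 0, "az": 0},
  {"jaw": 0.3, "tx": 0.0586, "ty": 0.0105, "tz": 0.177, "ax": 0, "ay": 0, "az": 0},
])

```text
time: 10.45
tool_pos: [0.5797, -0.0675, 0.0341]
ee_rot: [-3.141, -0.0, 0.152]
wrist_force: [-0.4, 0.5, -3.8]
width: 0.0497
```

```bash
python3 - <<'E'
from n import *
c,p,d,s=look('w8',6)
print(round(s['time'],2),np.round(s['tool_pos']*1e3,1),np.round(s['ee_rot'],4),np.round(s['qvel'],3),s['wrist_force'].round(1))
save('w8',p,(180,60,500,330),2.2)
E
```

```text
10.7 [580.6 -67.9  35.6] [ 3.141e+00 -2.700e-03  1.516e-01] [ 0.     0.001  0.005  0.001 -0.001 -0.001] [ 0.1  0.2 -2.3]
```

View pics/w8.png

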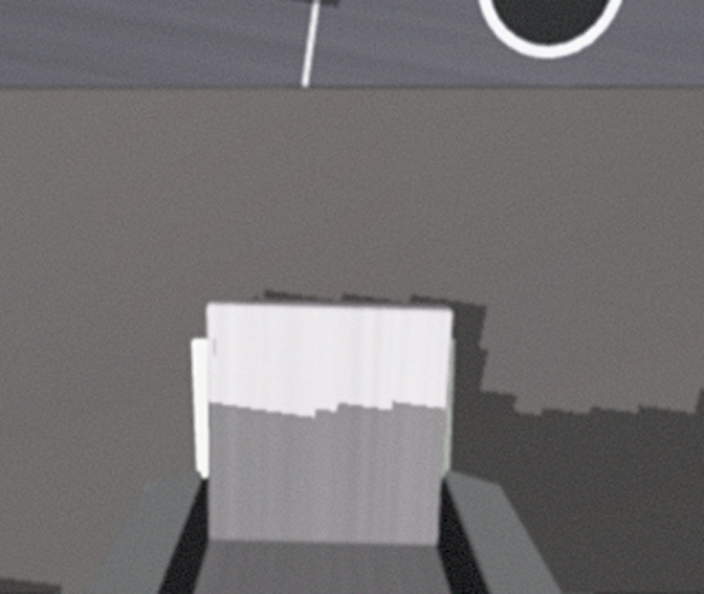

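The foot's front edge slopes by about 1.6° against the plate (crop (208,303) to (451,310)). The outline's left line shows 17 px and the right one only about 4 px, so the cleat needs some yaw and a shift to +y.

```bash
python3 - <<'E'
from n import *
c,p,d,s=pickle.load(open('pics/w8.pkl','rb'));yaw=.151
C=cloud(c,d);zf=np.median(C[210:230,300:360,2]);zp=np.median(C[120:170,300:360,2]);print('foot z, plate z',zf,zp)
o=np.array([.5518,-.0719]);A=np.array([[np.cos(yaw),np.sin(yaw)],[-np.sin(yaw),np.cos(yaw)]])
loc=lambda uv,z:((onplane(c,uv,z)[:,:2]-o)@A.T*1e3).round(2)
cr=lambda l:[(a/2.2+180,b/2.2+60) for a,b in l]
h=s['tool_pos'][2]-.0118+.008
F=loc(cr([(208,303),(451,310),(438,544),(209,540)]),h);print('foot',h,F.tolist())
L=loc(cr([(191,340),(199,470),(455,340),(449,470)]),.01);print('lines',L.tolist())
print('plate edge',loc(cr([(10,88),(690,88)]),.01).tolist())
# edges sub-pixel
im,xs,ys=rectify(c,p,o,yaw,h,(30,85),(-40,40));
m=abs(ys)<20;w=(xs>55)&(xs<85);print('foot front slope',line(im[w][:,m].T,xs[w],ys[m],-1))
im,xs,ys=rectify(c,p,o,yaw,.01,(35,60),(-40,40))
for sd in(1,-1):
    w=abs(ys*sd-30)<5;print('line outer',sd,line(im[:,w],ys[w],xs,-sd))
E
```

```text
foot z, plate z 0.03090486762820907 0.008768499128891313
foot 0.03183923112283051 [[76.79, 23.15], [75.35, -25.63], [24.54, -24.68], [25.52, 24.63]]
lines [[65.06, 30.15], [33.74, 29.44], [65.02, -30.07], [33.68, -29.83]]
plate edge [[119.5, 66.53], [119.46, -78.02]]
foot front slope (array([2.69345594e-02, 7.64150943e+01]), np.float64(1.0))
line outer 1 (array([5.22652265e-03, 3.00548935e+01]), np.float64(1.0))
line outer -1 (array([ 2.42904290e-02, -3.08557591e+01]), np.float64(1.0))
```

>>> step_arm([
  {"jaw": 0.3, "tx": 0, "ty": 0, "tz": 0.003, "ax": 0, "ay": -0.002, "az": -0.02},
  {"jaw": 0.3, "tx": 0, "ty": 0, "tz": 0.007, "ax": 0, "ay": -0.003, "az": -0.027},
  {"jaw": 0.3, "tx": 0, "ty": 0, "tz": 0.01, "ax": 0, "ay": -0.003, "az": -0.027},
  {"jaw": 0.3, "tx": 0, "ty": 0, "tz": 0.011, "ax": 0, "ay": -0.003, "az": -0.027},
  {"jaw": 0.3, "tx": 0, "ty": 0, "tz": 0.012, "ax": 0, "ay": -0.003, "az": -0.027},
  {"jaw": 0.3, "tx": 0, "ty": 0, "tz": 0.012, "ax": 0, "ay": -0.003, "az": -0.027},
  {"jaw": 0.3, "tx": 0, "ty": 0, "tz": 0.012, "ax": 0, "ay": -0.003, "az": -0.027},
])

```text
time: 11.45
tool_pos: [0.5805, -0.0679, 0.0235]
ee_rot: [3.141, 0.001, 0.179]
wrist_force: [0.1, 0.5, -2.8]
width: 0.0494
```

```bash
cat >> n.py <<'E'
def check(tag,n=4,yaw=.151,o=(.5513,-.0719)):
    c,p,d,s=look(tag,n);o=np.array(o)
    A=np.array([[np.cos(yaw),np.sin(yaw)],[-np.sin(yaw),np.cos(yaw)]])
    t=A@(s['tool_pos'][:2]-o)*1e3;f=A@s['wrist_force'][:2]
    print('t',round(s['time'],2),'tool local',t.round(2),'z',round(s['tool_pos'][2]*1e3,2),'rot',s['ee_rot'].round(4),'F local',f.round(1),s['wrist_force'][2].round(1),'T',s['wrist_torque'].round(2),'w',round(s['width'],4))
    h=max(s['tool_pos'][2]-.0118,.01)+.008
    x0=t[0]-13
    im,xs,ys=rectify(c,p,o,yaw,h,(x0+52,x0+68),(-18,18));print('foot front (x,slope)',line(im.T,xs,ys,-1))
    im,xs,ys=rectify(c,p,o,yaw,h,(x0+40,x0+56),(-40,40))
    for sd in(1,-1):
        w=(ys*sd>20)&(ys*sd<34);q=im[:,w].mean(0);print('side',sd,[(float(a),int(b)) for a,b in zip(ys[w][::2],q[::2])])
    return c,p,d,s
E
python3 - <<'E'
from n import *
check('w9')
E
```

```text
t 11.6 tool local [29.54 -0.42] z 23.6 rot [3.141e+00 4.000e-04 1.786e-01] F local [ 0.4 -0. ] -2.8 T [0.02 0.04 0.03] w 0.0498
foot front (x,slope) (array([-9.74582223e-16,  7.67850846e+01]), np.float64(1.0))
side 1 [(20.25, 234), (20.75, 232), (21.25, 230), (21.75, 229), (22.25, 229), (22.75, 229), (23.25, 228), (23.75, 230), (24.25, 225), (24.75, 216), (25.25, 210), (25.75, 207), (26.25, 206), (26.75, 206), (27.25, 208), (27.75, 209), (28.25, 206), (28.75, 163), (29.25, 113), (29.75, 105), (30.25, 106), (30.75, 107), (31.25, 107), (31.75, 107), (32.25, 108), (32.75, 107), (33.25, 107), (33.75, 107)]
side -1 [(-33.75, 106), (-33.25, 106), (-32.75, 106), (-32.25, 107), (-31.75, 106), (-31.25, 105), (-30.75, 105), (-30.25, 105), (-29.75, 105), (-29.25, 104), (-28.75, 105), (-28.25, 129), (-27.75, 162), (-27.25, 166), (-26.75, 156), (-26.25, 146), (-25.75, 143), (-25.25, 144), (-24.75, 164), (-24.25, 207), (-23.75, 230), (-23.25, 232), (-22.75, 231), (-22.25, 231), (-21.75, 233), (-21.25, 233), (-20.75, 232), (-20.25, 232)]
```

>>> step_arm([
  {"jaw": 0.3, "tx": -0.004, "ty": -0.0001, "tz": 0, "ax": 0, "ay": 0, "az": 0},
  {"jaw": 0.3, "tx": -0.008, "ty": -0.0002, "tz": 0, "ax": 0, "ay": 0, "az": 0},
  {"jaw": 0.3, "tx": -0.011, "ty": -0.0003, "tz": 0, "ax": 0, "ay": 0, "az": 0},
  {"jaw": 0.3, "tx": -0.012, "ty": -0.0003, "tz": 0.0005, "ax": 0, "ay": 0, "az": 0},
  {"jaw": 0.3, "tx": -0.012, "ty": -0.0003, "tz": 0.001, "ax": 0, "ay": 0, "az": 0},
  {"jaw": 0.3, "tx": -0.012, "ty": -0.0003, "tz": 0.0015, "ax": 0, "ay": 0, "az": 0},
  {"jaw": 0.3, "tx": -0.012, "ty": -0.0003, "tz": 0.0015, "ax": 0, "ay": 0, "az": 0},
])

```text
time: 12.35
tool_pos: [0.5687, -0.0697, 0.022]
ee_rot: [3.141, 0.001, 0.179]
wrist_force: [-0.2, -0.0, -3.3]
width: 0.0497
```

```bash
python3 - <<'E'
from n import *
check('w10')
E
```

```text
t 12.5 tool local [17.61 -0.46] z 22.09 rot [3.141e+00 4.000e-04 1.787e-01] F local [-0.2 -0.7] -3.2 T [-0.02  0.01  0.04] w 0.0498
foot front (x,slope) (array([5.90788522e-04, 6.74486434e+01]), np.float64(1.0))
side 1 [(20.25, 234), (20.75, 232), (21.25, 230), (21.75, 229), (22.25, 229), (22.75, 227), (23.25, 226), (23.75, 229), (24.25, 221), (24.75, 223), (25.25, 240), (25.75, 245), (26.25, 245), (26.75, 245), (27.25, 245), (27.75, 246), (28.25, 245), (28.75, 213), (29.25, 138), (29.75, 106), (30.25, 106), (30.75, 108), (31.25, 108), (31.75, 108), (32.25, 108), (32.75, 108), (33.25, 107), (33.75, 108)]
side -1 [(-33.75, 107), (-33.25, 107), (-32.75, 107), (-32.25, 106), (-31.75, 107), (-31.25, 107), (-30.75, 107), (-30.25, 106), (-29.75, 104), (-29.25, 105), (-28.75, 136), (-28.25, 206), (-27.75, 234), (-27.25, 226), (-26.75, 210), (-26.25, 193), (-25.75, 178), (-25.25, 171), (-24.75, 177), (-24.25, 210), (-23.75, 230), (-23.25, 232), (-22.75, 230), (-22.25, 232), (-21.75, 233), (-21.25, 233), (-20.75, 232), (-20.25, 232)]
```

>>> step_arm([
  {"jaw": 0.3, "tx": 0, "ty": 0, "tz": 0.0004, "ax": 0, "ay": 0, "az": 0},
  {"jaw": 0.3, "tx": 0, "ty": 0, "tz": 0.0008, "ax": 0, "ay": 0, "az": 0},
  {"jaw": 0.3, "tx": 0, "ty": 0, "tz": 0.001, "ax": 0, "ay": 0, "az": 0},
  {"jaw": 0.3, "tx": 0, "ty": 0, "tz": 0.001, "ax": 0, "ay": 0, "az": 0},
  {"jaw": 0.3, "tx": 0, "ty": 0, "tz": 0.001, "ax": 0, "ay": 0, "az": 0},
])

```text
time: 13.05
tool_pos: [0.5689, -0.0697, 0.0217]
ee_rot: [3.141, -0.0, 0.179]
wrist_force: [-2.7, 0.7, 2.2]
width: 0.0494
```

>>> step_arm([
  {"jaw": 0.3, "tx": -0.001, "ty": 0, "tz": 0.0003, "ax": 0, "ay": 0, "az": 0},
  {"jaw": 0.3, "tx": -0.002, "ty": -0.0001, "tz": 0.0003, "ax": 0, "ay": 0, "az": 0},
  {"jaw": 0.3, "tx": -0.003, "ty": -0.0001, "tz": 0.0003, "ax": 0, "ay": 0, "az": 0},
  {"jaw": 0.3, "tx": -0.0035, "ty": -0.0001, "tz": 0.0003, "ax": 0, "ay": 0, "az": 0},
  {"jaw": 0.3, "tx": -0.0035, "ty": -0.0001, "tz": 0.0003, "ax": 0, "ay": 0, "az": 0},
])

```text
time: 13.55
tool_pos: [0.5659, -0.0704, 0.0217]
ee_rot: [3.14, -0.001, 0.179]
wrist_force: [2.0, 0.8, 0.7]
width: 0.0498
```

```bash
python3 - <<'E'
from n import *
check('w11',2)
E
```

```text
t 13.6 tool local [14.68 -0.71] z 21.72 rot [ 3.1403e+00 -1.1000e-03  1.7870e-01] F local [1.3 0.2] 1.2 T [-0.02 -0.28 -0.01] w 0.05
foot front (x,slope) (array([-9.84647536e-04,  6.71720489e+01]), np.float64(1.0))
side 1 [(20.25, 233), (20.75, 231), (21.25, 230), (21.75, 229), (22.25, 229), (22.75, 230), (23.25, 231), (23.75, 226), (24.25, 199), (24.75, 203), (25.25, 241), (25.75, 245), (26.25, 243), (26.75, 243), (27.25, 245), (27.75, 246), (28.25, 246), (28.75, 216), (29.25, 136), (29.75, 106), (30.25, 107), (30.75, 108), (31.25, 108), (31.75, 108), (32.25, 108), (32.75, 108), (33.25, 108), (33.75, 108)]
side -1 [(-33.75, 108), (-33.25, 108), (-32.75, 108), (-32.25, 108), (-31.75, 107), (-31.25, 108), (-30.75, 107), (-30.25, 107), (-29.75, 106), (-29.25, 107), (-28.75, 143), (-28.25, 208), (-27.75, 226), (-27.25, 216), (-26.75, 200), (-26.25, 186), (-25.75, 174), (-25.25, 171), (-24.75, 192), (-24.25, 223), (-23.75, 232), (-23.25, 231), (-22.75, 231), (-22.25, 232), (-21.75, 233), (-21.25, 233), (-20.75, 233), (-20.25, 232)]
```

>>> step_arm([
  {"jaw": 0.3, "tx": -0.0004, "ty": -0.0004, "tz": 0.0002, "ax": 0, "ay": 0, "az": 0},
  {"jaw": 0.3, "tx": -0.0008, "ty": -0.0005, "tz": 0.0002, "ax": 0, "ay": 0, "az": 0},
  {"jaw": 0.3, "tx": -0.0012, "ty": -0.0005, "tz": 0.0002, "ax": 0, "ay": 0, "az": 0},
  {"jaw": 0.3, "tx": -0.0016, "ty": -0.0005, "tz": 0.0002, "ax": 0, "ay": 0, "az": 0},
  {"jaw": 0.3, "tx": -0.0016, "ty": -0.0005, "tz": 0.0002, "ax": 0, "ay": 0, "az": 0},
])

```text
time: 14.15
tool_pos: [0.5648, -0.0702, 0.0218]
ee_rot: [3.14, -0.003, 0.179]
wrist_force: [3.5, 0.4, 0.0]
width: 0.0497
```

>>> step_arm([
  {"jaw": 0.3, "tx": -0.0004, "ty": -0.0001, "tz": 0.0002, "ax": 0, "ay": -0.002, "az": 0},
  {"jaw": 0.3, "tx": -0.0008, "ty": -0.0001, "tz": 0.0002, "ax": 0, "ay": -0.002, "az": 0},
  {"jaw": 0.3, "tx": -0.0012, "ty": -0.0001, "tz": 0.0002, "ax": 0, "ay": -0.002, "az": 0},
  {"jaw": 0.3, "tx": -0.0014, "ty": -0.0001, "tz": 0.0002, "ax": 0, "ay": -0.002, "az": 0},
  {"jaw": 0.3, "tx": -0.0014, "ty": -0.0001, "tz": 0.0002, "ax": 0, "ay": -0.002, "az": 0},
])

```text
time: 14.65
tool_pos: [0.5648, -0.0702, 0.0217]
ee_rot: [3.14, -0.004, 0.179]
wrist_force: [6.9, -0.1, -1.6]
width: 0.0497
```

```bash
python3 - <<'E'
from n import *
check('w12',2)
E
```

```text
t 14.7 tool local [13.58 -0.36] z 21.75 rot [ 3.1395 -0.0037  0.1789] F local [ 6. -1.] -2.5 T [ 0.04 -1.1   0.11] w 0.0496
foot front (x,slope) (array([-1.27475835e-15,  6.70756920e+01]), np.float64(1.0))
side 1 [(20.25, 234), (20.75, 232), (21.25, 231), (21.75, 229), (22.25, 229), (22.75, 229), (23.25, 228), (23.75, 229), (24.25, 226), (24.75, 229), (25.25, 242), (25.75, 245), (26.25, 244), (26.75, 244), (27.25, 245), (27.75, 246), (28.25, 247), (28.75, 220), (29.25, 141), (29.75, 106), (30.25, 106), (30.75, 108), (31.25, 108), (31.75, 108), (32.25, 108), (32.75, 108), (33.25, 108), (33.75, 108)]
side -1 [(-33.75, 107), (-33.25, 107), (-32.75, 106), (-32.25, 107), (-31.75, 106), (-31.25, 106), (-30.75, 107), (-30.25, 107), (-29.75, 105), (-29.25, 105), (-28.75, 142), (-28.25, 216), (-27.75, 241), (-27.25, 234), (-26.75, 219), (-26.25, 203), (-25.75, 186), (-25.25, 173), (-24.75, 173), (-24.25, 200), (-23.75, 227), (-23.25, 232), (-22.75, 231), (-22.25, 231), (-21.75, 232), (-21.25, 233), (-20.75, 233), (-20.25, 232)]
```

>>> step_arm([
  {"jaw": 0.3, "tx": -0.0016, "ty": 0, "tz": 0.0006, "ax": 0, "ay": -0.003, "az": 0},
  {"jaw": 0.3, "tx": -0.0019, "ty": 0, "tz": 0.0008, "ax": 0, "ay": -0.003, "az": 0},
  {"jaw": 0.3, "tx": -0.0022, "ty": 0, "tz": 0.0008, "ax": 0, "ay": -0.003, "az": 0},
  {"jaw": 0.3, "tx": -0.0025, "ty": 0, "tz": 0.0008, "ax": 0, "ay": -0.003, "az": 0},
  {"jaw": 0.3, "tx": -0.0026, "ty": 0, "tz": 0.0008, "ax": 0, "ay": -0.003, "az": 0},
  {"jaw": 0.3, "tx": -0.0026, "ty": 0, "tz": 0.0008, "ax": 0, "ay": -0.003, "az": 0},
  {"jaw": 0.3, "tx": -0.0026, "ty": 0, "tz": 0.0008, "ax": 0, "ay": -0.003, "az": 0},
])

```text
time: 15.45
tool_pos: [0.5648, -0.0702, 0.0218]
ee_rot: [3.139, -0.007, 0.179]
wrist_force: [7.7, 2.2, -1.5]
width: 0.0499
```

```bash
python3 - <<'E'
from n import *
c,p,d,s=check('w13',8)
c2=camera_model('scene');p2,d2=snapshot('scene');u,v=project(c2,[.58,-.07,.03])[0].astype(int)
a=cv2.resize(p2[v-50:v+40,u-50:u+70],(640,480),interpolation=cv2.INTER_CUBIC)
save('f13',np.hstack([cv2.resize(p[150:330,220:440],(440,480))[:, :],cv2.resize(a,(360,480))]))
E
```

```text
t 15.8 tool local [13.59 -0.37] z 21.79 rot [ 3.1391 -0.0067  0.1791] F local [ 8.3 -0. ] -1.3 T [ 0.24 -1.42  0.08] w 0.0497
foot front (x,slope) (array([-2.17426252e-03,  6.70655683e+01]), np.float64(1.0))
side 1 [(20.25, 234), (20.75, 232), (21.25, 230), (21.75, 229), (22.25, 229), (22.75, 229), (23.25, 228), (23.75, 230), (24.25, 227), (24.75, 231), (25.25, 243), (25.75, 245), (26.25, 244), (26.75, 244), (27.25, 245), (27.75, 246), (28.25, 246), (28.75, 220), (29.25, 141), (29.75, 106), (30.25, 107), (30.75, 108), (31.25, 108), (31.75, 108), (32.25, 107), (32.75, 108), (33.25, 108), (33.75, 108)]
side -1 [(-33.75, 108), (-33.25, 107), (-32.75, 107), (-32.25, 108), (-31.75, 107), (-31.25, 107), (-30.75, 107), (-30.25, 107), (-29.75, 105), (-29.25, 105), (-28.75, 141), (-28.25, 210), (-27.75, 235), (-27.25, 227), (-26.75, 211), (-26.25, 195), (-25.75, 180), (-25.25, 172), (-24.75, 173), (-24.25, 201), (-23.75, 227), (-23.25, 232), (-22.75, 231), (-22.25, 231), (-21.75, 232), (-21.25, 233), (-20.75, 233), (-20.25, 232)]
```

View pics/f13.png

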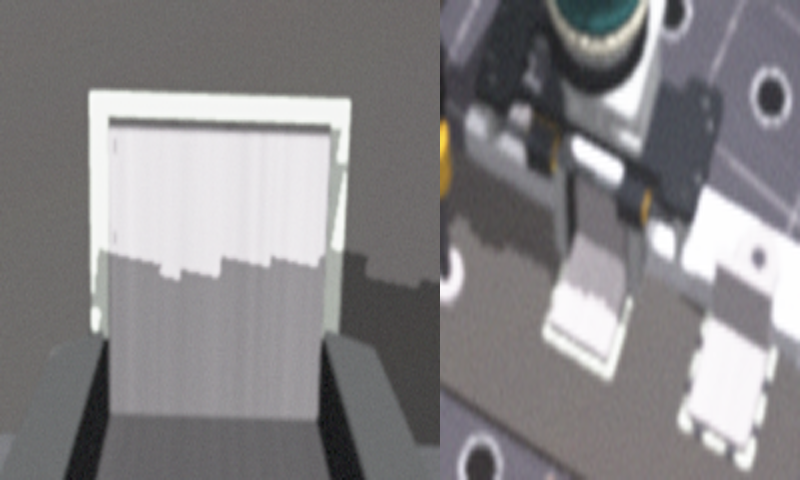

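The foot sits inside the outline, with white lines on all three sides and the heel at the fence. The push is only 8 N and the tool is pitched −0.007 rad under load. I'll raise the push, level the pitch and press down a little.

>>> step_arm([
  {"jaw": 0.3, "tx": -0.0026, "ty": 0, "tz": 0.0008, "ax": 0.001, "ay": -0.006, "az": 0},
  {"jaw": 0.3, "tx": -0.0029, "ty": 0, "tz": 0.0011, "ax": 0.002, "ay": -0.01, "az": 0},
  {"jaw": 0.3, "tx": -0.0032, "ty": 0, "tz": 0.0014, "ax": 0.002, "ay": -0.013, "az": 0},
  {"jaw": 0.3, "tx": -0.0034, "ty": 0, "tz": 0.0014, "ax": 0.002, "ay": -0.013, "az": 0},
  {"jaw": 0.3, "tx": -0.0034, "ty": 0, "tz": 0.0014, "ax": 0.002, "ay": -0.013, "az": 0},
  {"jaw": 0.3, "tx": -0.0034, "ty": 0, "tz": 0.0014, "ax": 0.002, "ay": -0.013, "az": 0},
])

```text
time: 16.5
tool_pos: [0.5647, -0.0702, 0.0217]
ee_rot: [3.141, -0.002, 0.179]
wrist_force: [8.8, 2.4, 0.3]
width: 0.0493
```

```bash
python3 - <<'E'
from n import *
import io,contextlib
for i in range(4):
    b=io.StringIO()
    with contextlib.redirect_stdout(b): check('w14',4)
    print('\n'.join(b.getvalue().split('\n')[:2]))
E
```

```text
t 16.65 tool local [13.51 -0.35] z 21.75 rot [ 3.1405e+00 -1.5000e-03  1.7950e-01] F local [9.6 0.9] 0.3 T [ 0.24 -1.63  0.13] w 0.0497
foot front (x,slope) (array([-6.05949540e-16,  6.70125299e+01]), np.float64(1.0))
t 16.85 tool local [13.55 -0.35] z 21.77 rot [ 3.1405e+00 -1.6000e-03  1.7940e-01] F local [9.4 0.8] 0.8 T [ 0.27 -1.55  0.14] w 0.0497
foot front (x,slope) (array([-6.50875922e-16,  6.70469424e+01]), np.float64(1.0))
t 17.05 tool local [13.5  -0.33] z 21.71 rot [ 3.1405e+00 -1.5000e-03  1.7940e-01] F local [ 9.3 -0. ] 0.5 T [ 0.3  -1.58  0.16] w 0.0498
foot front (x,slope) (array([-5.58981780e-16,  6.69997891e+01]), np.float64(1.0))
t 17.25 tool local [13.51 -0.34] z 21.7 rot [ 3.1405e+00 -1.4000e-03  1.7950e-01] F local [9.1 0.7] 0.0 T [ 0.31 -1.61  0.18] w 0.0494
foot front (x,slope) (array([-5.27174407e-16,  6.70107719e+01]), np.float64(1.0))
```

>>> step_arm([
  {"jaw": 0.3, "tx": -0.0035, "ty": 0, "tz": 0.0014, "ax": 0.001, "ay": -0.008, "az": 0},
  {"jaw": 0.3, "tx": -0.0039, "ty": 0, "tz": 0.0015, "ax": 0.001, "ay": -0.009, "az": 0},
  {"jaw": 0.3, "tx": -0.0043, "ty": 0, "tz": 0.0016, "ax": 0.001, "ay": -0.01, "az": 0},
  {"jaw": 0.3, "tx": -0.0044, "ty": 0, "tz": 0.0016, "ax": 0.001, "ay": -0.01, "az": 0},
  {"jaw": 0.3, "tx": -0.0044, "ty": 0, "tz": 0.0016, "ax": 0.001, "ay": -0.01, "az": 0},
  {"jaw": 0.3, "tx": -0.0044, "ty": 0, "tz": 0.0016, "ax": 0.001, "ay": -0.01, "az": 0},
])

```text
time: 17.9
tool_pos: [0.5647, -0.0702, 0.0217]
ee_rot: [3.141, -0.002, 0.18]
wrist_force: [11.1, 3.0, -1.9]
width: 0.0494
```

```bash
python3 - <<'E'
from n import *
import io,contextlib
for i in range(5):
    b=io.StringIO()
    with contextlib.redirect_stdout(b): c,p,d,s=check('w15',4)
    print('\n'.join(b.getvalue().split('\n')[:1] if i<4 else b.getvalue().split('\n')))
C=cloud(c,d)
print('foot z front/back',[np.median(C[a:b,290:365,2]).round(4) for a,b in((200,210),(225,235),(250,260),(285,295))])
save('w15',p,(220,140,440,340),2.5)
E
```

```text
t 18.05 tool local [13.49 -0.34] z 21.75 rot [ 3.1407e+00 -1.7000e-03  1.7980e-01] F local [11.7  0.5] -0.7 T [ 0.32 -1.97  0.13] w 0.0501
t 18.25 tool local [13.5  -0.36] z 21.75 rot [ 3.1407e+00 -1.7000e-03  1.7970e-01] F local [11.8 -0.2] -0.5 T [ 0.31 -1.97  0.1 ] w 0.0497
t 18.45 tool local [13.51 -0.37] z 21.74 rot [ 3.1407e+00 -1.7000e-03  1.7980e-01] F local [11.4  1.7] -1.4 T [ 0.41 -1.98  0.12] w 0.0496
t 18.65 tool local [13.5  -0.34] z 21.74 rot [ 3.1407e+00 -1.7000e-03  1.7980e-01] F local [11.3  0.8] -1.1 T [ 0.3  -1.95  0.12] w 0.0498
t 18.85 tool local [13.49 -0.36] z 21.74 rot [ 3.1407e+00 -1.7000e-03  1.7980e-01] F local [12.5  1.3] 0.0 T [ 0.32 -1.94  0.13] w 0.0498
foot front (x,slope) (array([-5.46579857e-04,  6.69885891e+01]), np.float64(1.0))
side 1 [(20.25, 234), (20.75, 233), (21.25, 231), (21.75, 229), (22.25, 229), (22.75, 228), (23.25, 227), (23.75, 229), (24.25, 229), (24.75, 233), (25.25, 243), (25.75, 245), (26.25, 244), (26.75, 244), (27.25, 245), (27.75, 246), (28.25, 246), (28.75, 218), (29.25, 137), (29.75, 106), (30.25, 106), (30.75, 108), (31.25, 108), (31.75, 108), (32.25, 108), (32.75, 108), (33.25, 108), (33.75, 108)]
side -1 [(-33.75, 107), (-33.25, 107), (-32.75, 106), (-32.25, 107), (-31.75, 106), (-31.25, 107), (-30.75, 106), (-30.25, 105), (-29.75, 104), (-29.25, 105), (-28.75, 143), (-28.25, 216), (-27.75, 241), (-27.25, 233), (-26.75, 218), (-26.25, 202), (-25.75, 185), (-25.25, 174), (-24.75, 170), (-24.25, 194), (-23.75, 224), (-23.25, 232), (-22.75, 231), (-22.25, 231), (-21.75, 232), (-21.25, 233), (-20.75, 233), (-20.25, 232)]

foot z front/back [np.float64(0.0171), np.float64(0.017), np.float64(0.0169), np.float64(0.0168)]
```

View pics/w15.png

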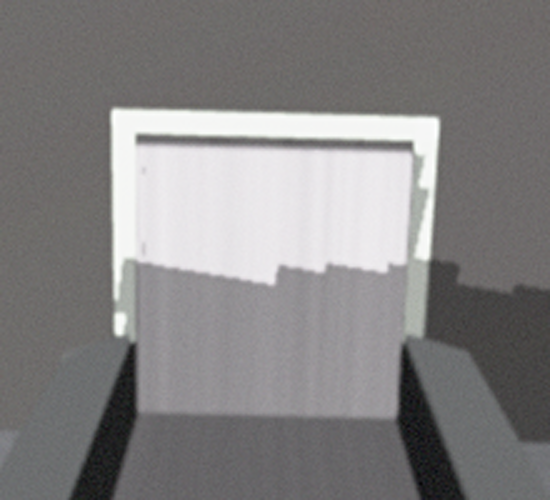

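```bash
python3 - <<'E'
from n import *
c,p,d,s=pickle.load(open('pics/w15.pkl','rb'));C=cloud(c,d)
def tilt(m):
    Q=C[m];A=np.c_[Q[:,:2]-Q[:,:2].mean(0),np.ones(len(Q))];k=np.linalg.lstsq(A,Q[:,2],rcond=None)[0];return k.round(4)
f=np.zeros((480,640),bool);f[202:300,282:374]=1
q=np.zeros_like(f);q[110:175,150:440]=1;q[110:270,150:250]=1;q&=abs(C[...,2]-.009)<.003
print('foot tilt dz/dx,dz/dy,z',tilt(f),'plate',tilt(q))
im,xs,ys=rectify(c,p,np.array([.5513,-.0719]),.151,.018,(54,64),(-18,18));print('foot front top edge',line(im.T,xs,ys,-1))
im,xs,ys=rectify(c,p,np.array([.5513,-.0719]),.151,.01,(56,66),(-18,18));print('far line inner',line(im.T,xs,ys,1))
E
```

```text
foot tilt dz/dx,dz/dy,z [0.2194 0.0464 0.0178] plate [ 0.0015 -0.0007  0.0087]
foot front top edge (array([-3.41570217e-16,  6.07500000e+01]), np.float64(1.0))
far line inner (array([-6.56900571e-03,  6.16328594e+01]), np.float64(1.0))
```

```bash
python3 - <<'E'
from n import *
c,p,d,s=pickle.load(open('pics/w15.pkl','rb'));C=cloud(c,d)
Q=C[204:285,285:370].reshape(-1,3);A=np.c_[Q[:,:2]-Q[:,:2].mean(0),np.ones(len(Q))];k=np.linalg.lstsq(A,Q[:,2],rcond=None)[0];print('foot tilt',k.round(4))
s=get_obs();print(s['time'],s['wrist_force'],s['width'])
if abs(k[0]-.0015)<.012 and abs(k[1])<.012: print(close_job())
E
```

```text
foot tilt [0.3249 0.0641 0.0179]
18.9 [10.9577536   2.28593179 -1.09404958] 0.049929590329653294
```

```bash
python3 - <<'E'
from n import *
c,p,d,s=pickle.load(open('pics/w15.pkl','rb'));C=cloud(c,d)
Q=C[204:290,280:374].reshape(-1,3);print('odd',(abs(Q[:,2]-.017)>.002).mean(),np.percentile(Q[:,2],[1,50,99]).round(4))
Q=Q[abs(Q[:,2]-.017)<.002];A=np.c_[Q[:,:2]-Q[:,:2].mean(0),np.ones(len(Q))];k=np.linalg.lstsq(A,Q[:,2],rcond=None)[0];print('foot tilt',k.round(4))
if abs(k[0]-.0015)<.012 and abs(k[1])<.012: print(close_job())
E
```

```text
odd 0.0060613557644730335 [0.0155 0.0169 0.0186]
foot tilt [0.008  0.0035 0.0169]
the job is handed in; nothing more can be done
None
```

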